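# Unlatch the case and nest the dipper cups in it

## Task

Flip open the over-centre latch on the front of the grey case and swing its lid up until it stands nearly upright by itself. Then put the cups away: first set the middle-sized cup down into the large one that stands in the case, then the small one into the middle one, each sitting upright on the floor of the next, and let go of everything. Leave the other things on the desk where they are.

Things in the scene. Friction and masses are not known exactly. Their poses are not given: they have to be found in the camera images.
- case_front (a point): fixed grey case, 160 mm deep, 260 wide; body 115 mm high, walls and floor 6 mm; lid on it, closed top at 150 mm. Point: middle of the front face's lower edge, on the desk. x: front to back; y: left along the front; z up. A flange on the lid's front edge (22 mm deep, 124 to 130 mm up) overhangs the latch: reach in from the front, tool leaning 20 to 50 degrees
- latch_tab (a point): middle of the steel grip tab at the free end of the latch lever: 24 mm wide (along case y), 10 mm thick, 24 mm long. Shut, it hangs 34 mm in front of the front face and 50 mm above the desk; its axes turn with the lever (at latch = 0 they are those of the case)
- latch_pivot (a point): point on the latch lever's axle, which runs along case y: 22 mm in front of the front face, 100 mm above the desk; axes as the case. The tab's middle circles it at 51 mm
- latch (a joint): latch lever angle, rad: 0 shut (lever hangs down, its wire loop holds the lid locked), 2.0 fully open (tab swung out from the case and up, to 132 mm high, loop clear). An over-centre spring snaps it shut below 0.7 and fully open above 1.1; moving it takes about 3 N at the tab. The lid is free above about 0.6
- lid_handle (a point): middle of the lid's black grip bar: 18 mm wide (case y), 12 mm thick, 76 mm long along case x, on two end posts, 28 mm clear above the lid top; shut, its middle is 40 mm behind the front face, 184 mm above the desk. Axes turn with the lid (at lid = 0 those of the case)
- lid_hinge (a point): point on the lid's hinge axis, along case y at the top of the case's back: 160 mm behind the front face, 115 mm above the desk; axes as the case. The grip bar's middle circles it at 138 mm, starting 120 mm in front and 69 mm above
- lid (a joint): opening angle of the lid, rad: 0 shut, 1.57 upright, stops at 1.75. It weighs about 320 g; its stiff hinge keeps it at any angle where it is left; lifting takes about 5 N at the bar
- large_floor (a point): largest of three aluminium dipper cups, loose on the case floor under the lid, about 140 g: rim 104 mm across, base 83, 45 mm high to the rim, walls 3 mm, floor 5 mm; one upright strap 10 x 16 mm stands 35 mm above the rim, 49 mm from the axis. Point: middle of its inner floor. z up; strap at the -x side
- middle_center (a point): middle aluminium dipper cup, loose on the desk, about 90 g: rim 76 mm across, base 61, 42 mm high to the rim, walls 3 mm, floor 5 mm. One upright flat strap, 10 mm radially by 16 mm along the rim, stands 45 mm above the rim (top 87 mm above the underside), centred 35 mm from the axis. Point: on the axis, half-way up (21 mm above the underside). z up; strap at the -x side
- middle_floor (a point): middle of the inner floor of the middle cup, 5 mm above its underside; axes as the cup
- small_center (a point): small aluminium dipper cup, loose on the desk, about 60 g: rim 48 mm across, base 38, 38 mm high to the rim, walls 3 mm, floor 5 mm. One upright flat strap, 10 mm radially by 16 mm along the rim, stands 50 mm above the rim (top 88 mm above the underside), centred 21 mm from the axis. Point: on the axis, half-way up (19 mm above the underside). z up; strap at the -x side
- rotary_tool: bystander, leave alone: a grey and black hand-held rotary tool, 185 mm long, lying on the desk; origin under its middle
- jar: bystander, leave alone: a capped jar, 64 mm across, 85 mm high; origin at its underside
- finds_tray: bystander, leave alone: a white open tray, 120 x 160 x 40 mm; origin at its underside
- brush: bystander, leave alone: a brush lying on the desk; origin at its underside
There are look-alikes about, which are no part of the job. What is shaped like the part that bears middle_center but blue or brown is not meant.

How it is judged:
By the outcome, as a careful person would: the job done as asked, in the order asked, and still so for the second after the job is handed in, with the robot touching nothing.
It also fails if it takes over 72 s, if anything falls off the work surface, if the arm or the gripper's body presses on something with over 40 N, if the wrist force passes 120 N, or if a joint passes its speed limit or range.

## Robot

A 6-joint arm with a two-finger parallel gripper is mounted at the origin on the work surface. World frame = base frame: x ahead of the robot, y to its left, z up, the work surface at z = 0. Lengths are in m, angles in rad, forces in N, time in s.
With the tool pointing down it reaches from about 0.35 to 0.975 m from the base axis. Payload 4.9 kg.
Tool frame: the origin (TCP) lies on the centre line of the jaws, within the pads' length; the fingertips stand 8 mm ahead of it and the grasp point (between the pads) lies 11 mm behind it; z points along the fingers, y is the direction in which the jaws open and shut (so a half turn about z gives the same grasp; the last joint's range is limited). The gripper opens to 85 mm and grips with 20 to 120 N. Pads are 22 mm wide; open, the fingers measure 114 mm over their backs; the gripper's body (76 mm by 85 mm) begins 54 mm behind the grasp point. The pads swing forward as they close: fully open they stand 13 mm farther back than shut.
Start: joints at [-1.459, 0.053, 1.613, -0, 1.476, -0.119], TCP at [0.143, -0.608, 0.239] pointing down, gripper open.
Joint ranges: [-3.01, 3.01], [-1.01, 2.22], [0.06, 2.58], [-1.02, 4.17], [0.09, 2.62], [-3.14, 3.14]. Speed limits (rad/s): [2.57, 2.57, 3.14, 3.14, 3.14, 3.14].

## Interface

Orientations are given as a unit quaternion [w, x, y, z].
In Python, from plant import manip gives the robot as it stands.
- The arm moves only by the tool step_arm, never from a script. Its argument "deltas" is a list of rows, each a list of 7 numbers: the shift along the tool's x, y, z in m, then the turn, a rotation vector about the tool's x, y, z in rad, then the gripper command: -1 is fully open, 1 is shut, values between are in proportion. In form: [[dx, dy, dz, ax, ay, az, hand], ...]. A call has 1 to 20 rows; each row is the pose to reach, as a shift and turn from the pose commanded when the call began, along the tool's axes at that moment; what a row does not reach only later rows make up. A row lasts 1/10 s, in which the tool goes at most 50 mm and 8.59 degrees, less where a joint would pass 70% of its speed; a pose out of reach is approached as far as the arm can. A call with a gripper value outside its range is refused whole. The fingers move at their own pace and stop on an object; the grip force is fixed at half the most. Time passes only in rows, so rows that repeat a pose let the fingers close. It gives the time, the measured TCP pose, the force and the opening at its end, in the units of the state.
- manip.state(): the state, without advancing time (a new reading comes with each control period).
- manip.grab_frame(name): name is "scene" or "top"; returns the picture (480x640x3 uint8, red, green, blue); there is no depth.
- manip.get_calibration(name): a dict with "fov_y" (degrees; the focal length in pixels is half the picture's height over the tangent of half this angle, whatever the lens; pixels are square), "cx", "cy" (the principal point, pixels), "R" (3x3) and "t" (3): a world point X has camera coordinates R X + t. Camera axes: x right, y down, z forward; pixel columns grow to the right and rows downward; lengths in m; the calibration is good to about 2 mm. A picture is of the moment at which its call begins. get_calibration takes no time and is no camera call.
- manip.job_done(): hands the job in, once; it reports no verdict.
The state is a dict: "time": time; "joint_pos": joint angles; "joint_vel": joint speeds; "joint_efforts": joint torques, N m; "tool_pos": TCP position; "tool_rot": TCP orientation; "contact_force": force on the tool from outside, world axes, zero at the start; "ft_torque": the same for the moment, N m; "gripper_width": opening from 0.0 (shut) to 1.0 (fully open).
Only numpy, scipy, OpenCV 4.12 (cv2) and the standard library are available. Lean on these libraries where they do the work, as an engineer would, in place of code of your own. Each camera call takes 0.05 s, during which the arm holds its last target.

## Working session

There is one attempt and no reset: what is moved stays moved. The work goes in short steps, Python scripts to look and compute and a tool call to move; the robot and the scene stay as the last step left them, time stands still between calls to the robot, and variables do not carry over. Pictures are saved under pics/ and viewed, and the job is handed in when it is done.

Besides the shell and the picture viewer there is one more tool, called after "Request:" as name(argument=value, ...), one argument or row to a line, values as JSON. step_arm: Moves the arm, as the interface text tells. Its arguments: {"type":"object","properties":{"deltas":{"type":"array"}},"required":["deltas"]}

```bash
ls; mkdir -p pics; python3 - <<'E'
from plant import manip
import cv2,json
for n in("scene","top"):
    cv2.imwrite(f"pics/{n}0.png",manip.grab_frame(n)[:,:,::-1]); print(n,manip.get_calibration(n))
print(manip.state())
E
```

```text
pics
scene {'fov_y': 49.85729092267621, 'cx': 314.8651486288455, 'cy': 238.95690979375613, 'R': array([[-0.3745253 ,  0.9272134 ,  0.00247251],
       [ 0.53072   ,  0.21655649, -0.81941416],
       [-0.76030723, -0.30557913, -0.57319658]]), 't': array([ 0.18120935, -0.17691055,  1.68901009])}
top {'fov_y': 48.469312367133014, 'cx': 321.76812276044905, 'cy': 243.26622013837382, 'R': array([[ 2.73712418e-02, -9.99623272e-01,  2.03202155e-03],
       [-9.96982255e-01, -2.74465394e-02, -7.26159125e-02],
       [ 7.26443280e-02, -3.83017281e-05, -9.97357910e-01]]), 't': array([-0.02445001,  0.52508253,  1.3775601 ])}
{'time': 0.1, 'joint_pos': array([-1.45898726e+00,  5.33252799e-02,  1.61416829e+00, -1.78399890e-05,
        1.47598359e+00, -1.19008569e-01]), 'joint_vel': array([-0.00101702, -0.00050618, -0.00360307,  0.00035064,  0.00024991,
        0.00118939]), 'joint_efforts': array([ 3.78733539e-04, -3.94903994e+01, -3.71364462e+01, -1.28760385e-04,
        3.90206536e-03,  6.89695000e-06]), 'tool_pos': array([ 0.14291216, -0.60787686,  0.23815765]), 'tool_rot': array([-9.42278827e-04,  9.93347252e-01,  1.15153590e-01, -5.48720333e-06]), 'contact_force': array([-0.86012896,  0.22928489,  0.22233314]), 'ft_torque': array([-0.00216137,  0.0151734 ,  0.00952819]), 'gripper_width': 1.0010050201992966}
```

View pics/scene0.png

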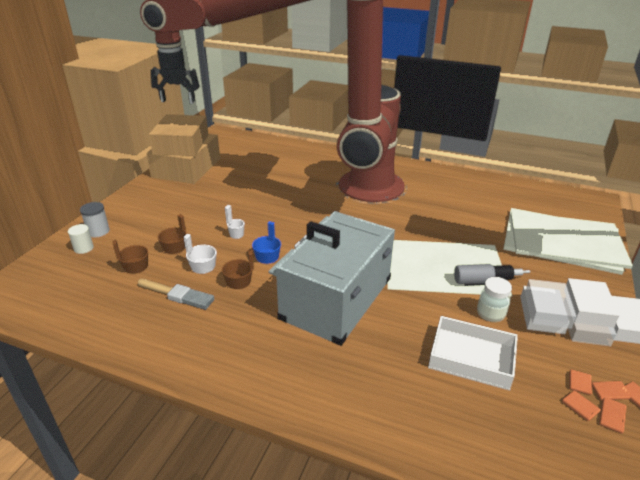

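View pics/top0.png

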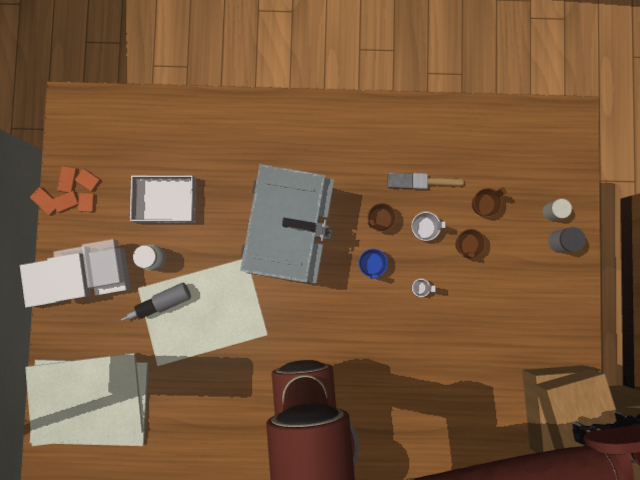

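The top view shows the case at about (287,225) with its front and latch on the right at about (325,232). The aluminium cups are at (426,226) (middle) and (422,288) (small). The blue cup (373,264) and three brown cups (382,217), (487,203), (470,244) are look-alikes. I'll enlarge the crops to confirm.

```bash
python3 - <<'E'
import cv2
a=cv2.imread("pics/top0.png"); s=cv2.imread("pics/scene0.png")
cv2.imwrite("pics/c1.png",cv2.resize(a[155:295,235:345],None,fx=5,fy=5,interpolation=cv2.INTER_CUBIC)[:600*2])
c=cv2.resize(a[155:295,235:345],None,fx=4.2,fy=4.2,interpolation=cv2.INTER_CUBIC); cv2.imwrite("pics/c1.png",c)
cv2.imwrite("pics/c2.png",cv2.resize(a[195:305,350:470],None,fx=5,fy=5,interpolation=cv2.INTER_CUBIC))
cv2.imwrite("pics/c3.png",cv2.resize(s[200:350,260:410],None,fx=4,fy=4,interpolation=cv2.INTER_CUBIC))
cv2.imwrite("pics/c4.png",cv2.resize(s[195:295,165:295],None,fx=6,fy=6,interpolation=cv2.INTER_CUBIC))
E
```

```text
(no output)
```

View pics/c1.png

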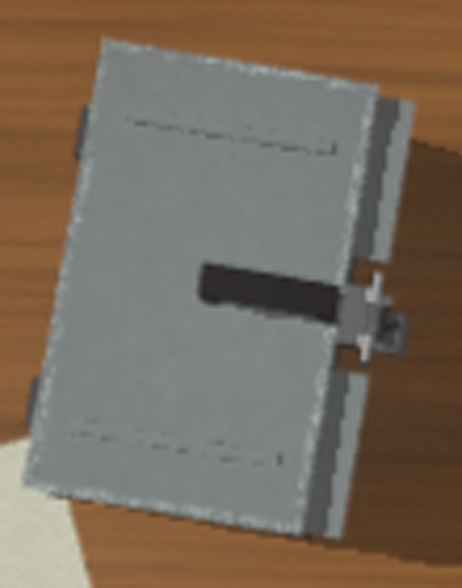

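View pics/c2.png

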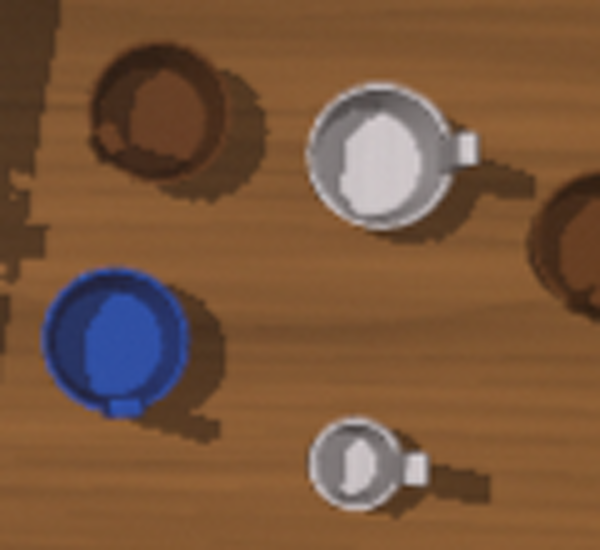

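View pics/c3.png

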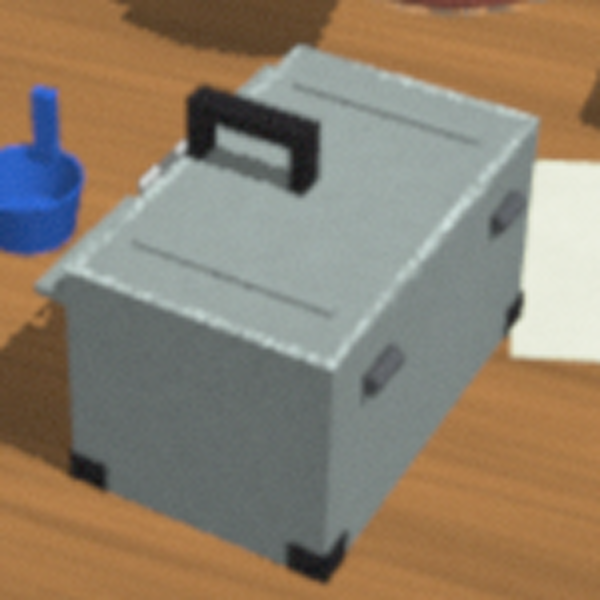

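View pics/c4.png

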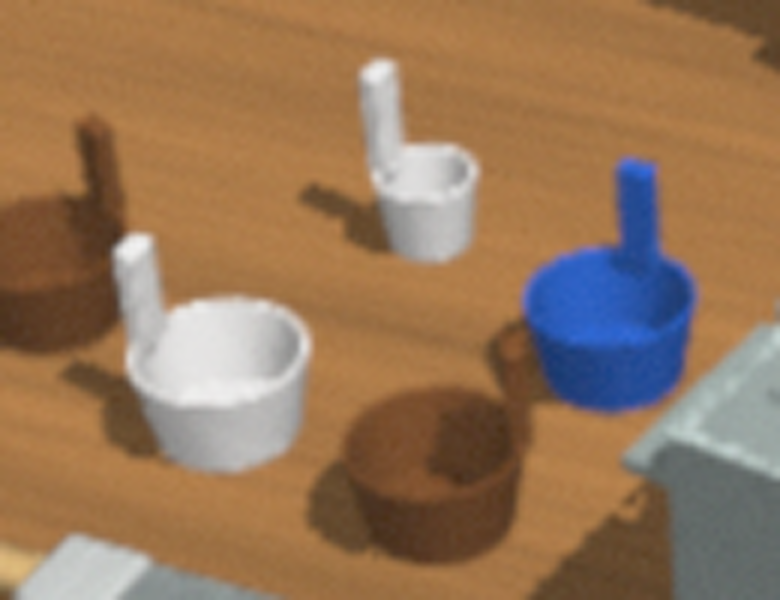

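The crops confirm it. The middle cup is the silver one at top-view (426,226) with its strap to the right, and the small cup is the silver one at (421,288), also strap right. Blue (373,264) and the brown ones are look-alikes. Next I fit the poses.

```bash
cat > h.py <<'E'
import numpy as np, cv2
from scipy.spatial.transform import Rotation as Rn
from scipy.optimize import least_squares
from plant import manip
C={n:manip.get_calibration(n) for n in("scene","top")}
def proj(n,X):
    c=C[n];p=np.asarray(X)@c["R"].T+c["t"];f=240/np.tan(np.radians(c["fov_y"]/2))
    return np.c_[c["cx"]+f*p[...,0]/p[...,2],c["cy"]+f*p[...,1]/p[...,2]] if p.ndim>1 else np.array([c["cx"]+f*p[0]/p[2],c["cy"]+f*p[1]/p[2]])
def ray(n,uv,z):
    c=C[n];f=240/np.tan(np.radians(c["fov_y"]/2))
    d=c["R"].T@np.array([(uv[0]-c["cx"])/f,(uv[1]-c["cy"])/f,1]);o=-c["R"].T@c["t"]
    return o+d*(z-o[2])/d[2]
def crop(p,s,off): return (np.asarray(p,float)+.5)/s-.5+np.asarray(off)
def pose(p,X):
    c,s=np.cos(p[2]),np.sin(p[2]);X=np.asarray(X,float)
    return np.stack([p[0]+c*X[...,0]-s*X[...,1],p[1]+s*X[...,0]+c*X[...,1],X[...,2]],-1)
def snap(name,n,box=None,k=1):
    im=manip.grab_frame(n)[:,:,::-1]
    if box: im=cv2.resize(im[box[1]:box[3],box[0]:box[2]],None,fx=k,fy=k,interpolation=cv2.INTER_CUBIC)
    cv2.imwrite(f"pics/{name}.png",im)
E
python3 - <<'E'
from h import *
K=[[.16,-.13,.15],[0,-.13,.15],[.16,.13,.15],[0,.13,.15]]
T=crop([[103,40],[378,88],[22,487],[305,533]],4.2,(235,155))
S=crop([[335,368],[68,268],[540,120],[300,45]],4,(260,200))
def r(p): X=pose(p,K); return np.r_[(proj("top",X)-T).ravel(),(proj("scene",X)-S).ravel()]
o=least_squares(r,[.6,.0,1.5]);print(o.x,r(o.x).round(1))
for nm,h,hs,rr,t,st,sc,ss in(("mid",.042,.087,.035,(381,156),(466,148),(220,353),(136,240)),("small",.038,.088,.021,(356,464),(415,468),(425,180),(380,65))):
    f=lambda p,z: ray("top",crop(p,5,(350,195)),z); g=lambda p,z: ray("scene",crop(p,6,(165,195)),z)
    print(nm,f(t,h),f(st,hs),g(sc,h),g(ss,hs))
E
```

```text
[0.55124383 0.0070396  1.43129867] [-0.9 -0.1 -0.6 -0.5 -0.8  0.5 -1.4  0.8 -0.6  0.2 -1.3  0.1 -0.6 -0.9
 -0.9 -0.3]
mid [ 0.57651694 -0.27748283  0.042     ] [ 0.57670307 -0.31113792  0.087     ] [ 0.57838422 -0.27241752  0.042     ] [ 0.57343834 -0.30998222  0.087     ]
small [ 0.41752019 -0.26751588  0.038     ] [ 0.41658476 -0.28738808  0.088     ] [ 0.42370676 -0.2608194   0.038     ] [ 0.41283215 -0.28532087  0.088     ]
```

```bash
cat >> h.py <<'E'
CASE=np.array([.5512,.0070,1.4313])
def case(x,y,z): return pose(CASE,np.array([x,y,z]))
def rot(a, yaw=CASE[2]):
    # tool x along heading yaw, z down; lean a: tool z tips toward +heading
    c=np.array([np.cos(yaw),np.sin(yaw),0]);z=np.array([0,0,1.]);tz=np.sin(a)*c-np.cos(a)*z
    tx=np.cos(a)*c+np.sin(a)*z
    return np.c_[tx,np.cross(tz,tx),tz]
def cur():
    s=manip.state();q=s["tool_rot"];return s,s["tool_pos"],Rn.from_quat([q[1],q[2],q[3],q[0]]).as_matrix()
def delta(p,R,p0=None,R0=None):
    if p0 is None: _,p0,R0=cur()
    d=R0.T@(p-p0);w=Rn.from_matrix(R0.T@R).as_rotvec()
    n=max(np.linalg.norm(d)/.05,np.linalg.norm(w)/.15)
    return [round(float(v),4) for v in np.r_[d,w]],"rows",round(float(n),1)
E
python3 - <<'E'
from h import *
for nm,p in (("tab",(-.034,0,.05)),("bar",(.04,0,.19)),("b1",(.002,0,.19)),("b2",(.078,0,.19))): print(nm,(proj("top",case(*p))-[235,155]+.5)*4.2,(proj("scene",case(*p))-[260,200]+.5)*4)
R=rot(np.radians(40))
tab=case(-.034,0,.05)
print(tab)
pre=tab-.11*R[:,2]+[0,-.03,0.03]; print(pre, delta(pre,R))
E
```

```text
tab [394.80615929 335.74280243] [142.23407369 267.2257098 ]
bar [265.5110962 290.6561951] [251.06515142 108.98123508]
b1 [333.80372019 302.11866508] [191.96739628  90.10010966]
b2 [197.26097293 279.20085858] [311.79016425 128.3822526 ]
[ 0.54647249 -0.02666973  0.05      ]
[ 0.53664113 -0.12668953  0.16426489] ([0.4934, -0.3782, 0.0747, 0.4167, 0.6096, -1.1494], 'rows', 12.5)
```

Request:
step_arm(
  deltas=[
    [0.4934,-0.3782,0.0747,0.4167,0.6096,-1.1494,-1],
    [0.4934,-0.3782,0.0747,0.4167,0.6096,-1.1494,-1],
    [0.4934,-0.3782,0.0747,0.4167,0.6096,-1.1494,-1],
    [0.4934,-0.3782,0.0747,0.4167,0.6096,-1.1494,-1],
    [0.4934,-0.3782,0.0747,0.4167,0.6096,-1.1494,-1],
    [0.4934,-0.3782,0.0747,0.4167,0.6096,-1.1494,-1],
    [0.4934,-0.3782,0.0747,0.4167,0.6096,-1.1494,-1],
    [0.4934,-0.3782,0.0747,0.4167,0.6096,-1.1494,-1],
    [0.4934,-0.3782,0.0747,0.4167,0.6096,-1.1494,-1],
    [0.4934,-0.3782,0.0747,0.4167,0.6096,-1.1494,-1],
    [0.4934,-0.3782,0.0747,0.4167,0.6096,-1.1494,-1],
    [0.4934,-0.3782,0.0747,0.4167,0.6096,-1.1494,-1],
    [0.4934,-0.3782,0.0747,0.4167,0.6096,-1.1494,-1],
    [0.4934,-0.3782,0.0747,0.4167,0.6096,-1.1494,-1],
    [0.4934,-0.3782,0.0747,0.4167,0.6096,-1.1494,-1],
  ],
)

```text
time: 1.6
tool_pos: [0.5365, -0.127, 0.1641]
tool_rot: [-0.224, 0.709, 0.617, 0.257]
contact_force: [-0.2, 0.4, 0.0]
gripper_width: 1.0
```

```bash
python3 - <<'E'
from h import *
s,p,R0=cur();print(s["time"],p,s["joint_pos"].round(2),s["contact_force"].round(1))
R=rot(np.radians(40));tab=case(-.034,0,.05)
print(np.degrees(Rn.from_matrix(R0.T@R).as_rotvec()))
print(delta(tab+.011*R[:,2],R))
print(delta(tab-.07*R[:,2],R))
E
```

```text
1.6 [ 0.53647098 -0.12695891  0.16412533] [-0.65  0.1   1.8   0.59  1.62 -0.6 ] [-0.2  0.4  0. ]
[-0.06786469  0.110865    0.03979088]
([0.0041, -0.0038, 0.1632, -0.0012, 0.0019, 0.0007], 'rows', 3.3)
([0.0039, -0.0039, 0.0822, -0.0012, 0.0019, 0.0007], 'rows', 1.6)
```

```bash
python3 - <<'E'
from h import *
f=lambda p,z: ray("top",crop(p,5,(350,195)),z)
print(f((116,340),.042),f((125,405),.087),f((160,112),.042),f((108,135),.087))
E
```

```text
[ 0.47769225 -0.1425099   0.042     ] [ 0.44380085 -0.14328161  0.087     ] [ 0.59623786 -0.16285785  0.042     ] [ 0.57829636 -0.13206482  0.087     ]
```

Request:
step_arm(
  deltas=[
    [0.0041,-0.0038,0.03,0,0.002,0,-1],
    [0.0041,-0.0038,0.06,0,0.002,0,-1],
    [0.0041,-0.0038,0.09,0,0.002,0,-1],
    [0.0041,-0.0038,0.11,0,0.002,0,-1],
    [0.0041,-0.0038,0.13,0,0.002,0,-1],
    [0.0041,-0.0038,0.145,0,0.002,0,-1],
    [0.0041,-0.0038,0.158,0,0.002,0,-1],
    [0.0041,-0.0038,0.163,0,0.002,0,-1],
    [0.0041,-0.0038,0.163,0,0.002,0,-1],
  ],
)

```text
time: 2.5
tool_pos: [0.5478, -0.0202, 0.0418]
tool_rot: [-0.225, 0.709, 0.616, 0.258]
contact_force: [-1.1, -0.5, -0.1]
gripper_width: 1.002
```

```bash
python3 - <<'E'
from h import *
snap("t1","top",(260,170,420,310),5);snap("s1","scene",(200,160,360,310),4)
E
```

```text
(no output)
```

View pics/t1.png

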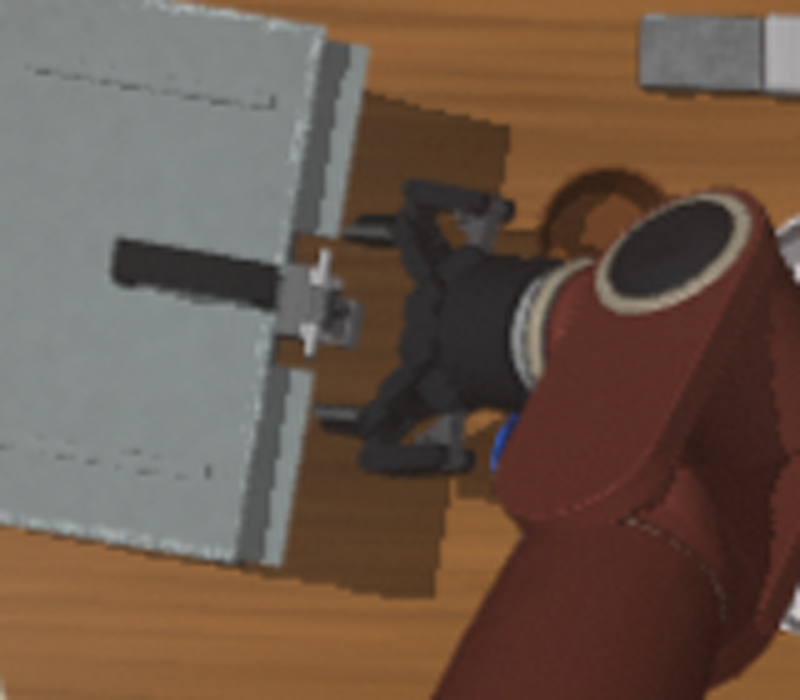

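View pics/s1.png

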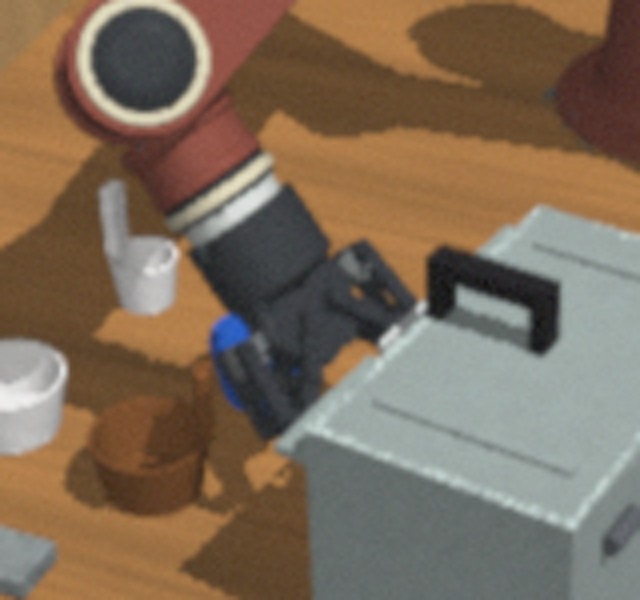

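The jaws straddle the tab symmetrically: the pads are at crop (375,230) and (340,415), and the tab is at (345,320). I'll close on it.

Request:
step_arm(
  deltas=[
    [0,0,0,0,0,0,1],
    [0,0,0,0,0,0,1],
    [0,0,0,0,0,0,1],
    [0,0,0,0,0,0,1],
    [0,0,0,0,0,0,1],
    [0,0,0,0,0,0,1],
    [0,0,0,0,0,0,1],
    [0,0,0,0,0,0,1],
  ],
)

```text
time: 3.4
tool_pos: [0.5482, -0.0205, 0.0425]
tool_rot: [-0.224, 0.709, 0.617, 0.258]
contact_force: [-1.6, -2.3, 2.9]
gripper_width: 0.268
```

```bash
python3 - <<'E'
from h import *
s,p,R0=cur();print(s["time"],s["gripper_width"],s["contact_force"].round(1))
g=lambda th:case(-.022-.0514*np.sin(.2355+th),0,.1-.0514*np.cos(.2355+th))
for th in np.arange(.2,2.01,.2):
    # lean eases 40->30 deg; same pad point stays on tab centre
    print(round(th,1),(R0.T@(g(th)-g(0))).round(4))
E
```

```text
3.4 0.2676283075813264 [-1.6 -2.3  2.9]
0.2 [-0.0053  0.     -0.0088]
0.4 [-0.0086  0.     -0.0185]
0.6 [-0.0101  0.     -0.0287]
0.8 [-0.0094  0.     -0.0389]
1.0 [-0.0067  0.     -0.0488]
1.2 [-0.0022  0.     -0.058 ]
1.4 [ 0.0042  0.     -0.0661]
1.6 [ 0.012   0.0001 -0.0728]
1.8 [ 0.0209  0.0001 -0.0778]
2.0 [ 0.0307  0.0001 -0.0809]
```

Request:
step_arm(
  deltas=[
    [-0.003,0,-0.0045,0,0,0,1],
    [-0.0053,0,-0.0088,0,0,0,1],
    [-0.007,0,-0.0135,0,0,0,1],
    [-0.0086,0,-0.0185,0,0,0,1],
    [-0.0095,0,-0.0236,0,0,0,1],
    [-0.0101,0,-0.0287,0,0,0,1],
    [-0.0099,0,-0.0338,0,0,0,1],
    [-0.0094,0,-0.0389,0,0,0,1],
    [-0.0082,0,-0.044,0,0,0,1],
    [-0.0067,0,-0.0488,0,0,0,1],
    [-0.0046,0,-0.0535,0,0,0,1],
    [-0.0022,0,-0.058,0,0,0,1],
  ],
)

```text
time: 4.6
tool_pos: [0.5427, -0.0578, 0.0836]
tool_rot: [-0.224, 0.709, 0.616, 0.259]
contact_force: [6.7, 5.3, -7.3]
gripper_width: 0.263
```

```bash
python3 - <<'E'
from h import *
s,p,R0=cur();print(s["time"],s["gripper_width"],s["contact_force"].round(1))
snap("t2","top",(260,170,420,310),5);snap("s2","scene",(200,160,360,310),4)
E
```

```text
4.6 0.26293067948791127 [ 6.7  5.3 -7.3]
```

View pics/t2.png

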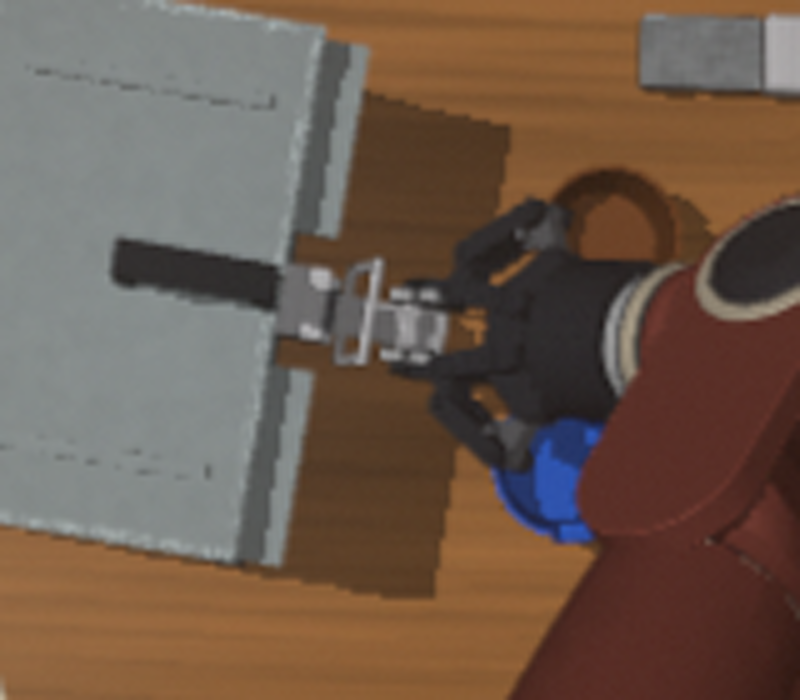

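The lever is out at about 1.2 rad and held. I'll continue to fully open.

Request:
step_arm(
  deltas=[
    [0.0031,0,-0.0042,0,0,0,1],
    [0.0064,0,-0.0081,0,0,0,1],
    [0.01,0,-0.0116,0,0,0,1],
    [0.0142,0,-0.0148,0,0,0,1],
    [0.0186,0,-0.0175,0,0,0,1],
    [0.0231,0,-0.0198,0,0,0,1],
    [0.028,0,-0.0215,0,0,0,1],
    [0.032,0,-0.0227,0,0,0,1],
    [0.032,0,-0.0227,0,0,0,1],
    [0.032,0,-0.0227,0,0,0,-1],
    [0.032,0,-0.0227,0,0,0,-1],
    [0.032,0,-0.0227,0,0,0,-1],
    [0.032,0,-0.0227,0,0,0,-1],
    [0.032,0,-0.0227,0,0,0,-1],
    [0.032,0,-0.0227,0,0,0,-1],
    [0.032,0,-0.05,0,0,0,-1],
    [0.032,0,-0.08,0,0,0,-1],
    [0.032,0,-0.12,0,0,0,-1],
  ],
)

```text
time: 6.5
tool_pos: [0.5344, -0.1103, 0.1977]
tool_rot: [-0.226, 0.709, 0.617, 0.258]
contact_force: [0.8, 0.4, -0.2]
gripper_width: 0.997
```

```bash
python3 - <<'E'
from h import *
s,p,R0=cur();print(s["time"],s["gripper_width"],s["contact_force"].round(1),p)
snap("t3","top",(240,150,400,290),5)
print(proj("top",case(-.062,0,.132)[None])-[240,150])
R=rot(0);bar=case(.04,0,.184)
print(delta(np.r_[p[:2],.30],rot(np.radians(20))))
print("over",bar)
E
```

```text
6.5 0.9971689277637613 [ 0.8  0.4 -0.2] [ 0.53437026 -0.11034649  0.19765234]
[[100.45371176  83.33093467]]
([0.0648, -0.0026, -0.0707, 0.0078, -0.3453, 0.0027], 'rows', 2.3)
over [0.55676177 0.04661145 0.184     ]
```

View pics/t3.png

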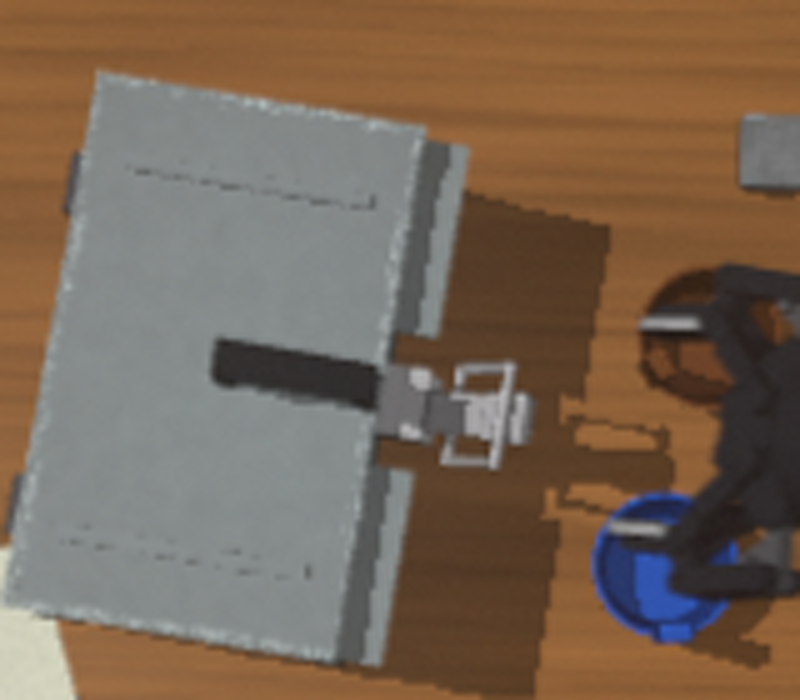

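```bash
python3 - <<'E'
from h import *
s,p,R0=cur();b=case(.04,0,.175)
for q,a in ((np.r_[p[:2],.28],20),(b+[0,-.03,.085],5),(b+[0,0,.06],0),(b,0)): print(delta(q,rot(np.radians(a))))
E
```

```text
([0.0485, 0.0006, -0.0582, 0.0078, -0.3453, 0.0027], 'rows', 2.3)
([0.1382, 0.0014, 0.0425, 0.0082, -0.6071, 0.0017], 'rows', 4.0)
([0.145, -0.003, 0.0807, 0.0083, -0.6943, 0.0014], 'rows', 4.6)
([0.1066, -0.0035, 0.1268, 0.0083, -0.6943, 0.0014], 'rows', 4.6)
```

Request:
step_arm(
  deltas=[
    [0.0485,0,-0.0582,0.004,-0.17,0.003,-1],
    [0.0485,0,-0.0582,0.008,-0.3453,0.003,-1],
    [0.0485,0,-0.0582,0.008,-0.3453,0.003,-1],
    [0.1382,0.0014,0.0425,0.008,-0.607,0.002,-1],
    [0.1382,0.0014,0.0425,0.008,-0.607,0.002,-1],
    [0.1382,0.0014,0.0425,0.008,-0.607,0.002,-1],
    [0.145,-0.003,0.0807,0.008,-0.694,0.0014,-1],
    [0.145,-0.003,0.0807,0.008,-0.694,0.0014,-1],
    [0.13,-0.003,0.0987,0.008,-0.694,0.0014,-1],
    [0.1166,-0.0035,0.1148,0.008,-0.694,0.0014,-1],
    [0.1066,-0.0035,0.1268,0.008,-0.694,0.0014,-1],
    [0.1066,-0.0035,0.1268,0.008,-0.694,0.0014,-1],
  ],
)

```text
time: 7.75
tool_pos: [0.5528, 0.0507, 0.1664]
tool_rot: [-0.006, 0.754, 0.656, -0.002]
contact_force: [0.2, 0.4, -0.9]
gripper_width: 1.001
```

```bash
python3 - <<'E'
from h import *
s,p,R0=cur();print(s["time"],s["contact_force"].round(1),p, delta(case(.04,0,.175),rot(0)),s["joint_pos"].round(2))
snap("s4","scene",(240,130,400,280),4)
E
```

```text
7.75 [ 0.2  0.4 -0.9] [0.55283158 0.05073448 0.16639974] ([-0.0035, 0.0044, -0.0087, -0.0124, -0.0042, 0.0007], 'rows', 0.2) [-0.05 -0.05  1.84  0.01  1.36  0.09]
```

View pics/s4.png

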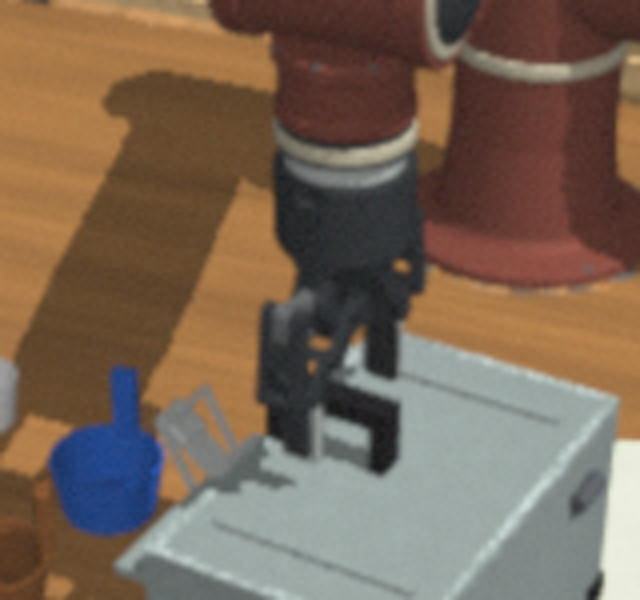

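Request:
step_arm(
  deltas=[
    [-0.002,0.0044,-0.007,-0.012,-0.004,0,-1],
    [-0.002,0.0044,-0.007,-0.012,-0.004,0,-1],
    [-0.002,0.0044,-0.007,-0.012,-0.004,0,1],
    [-0.002,0.0044,-0.007,-0.012,-0.004,0,1],
    [-0.002,0.0044,-0.007,-0.012,-0.004,0,1],
    [-0.002,0.0044,-0.007,-0.012,-0.004,0,1],
    [-0.002,0.0044,-0.007,-0.012,-0.004,0,1],
    [-0.002,0.0044,-0.007,-0.012,-0.004,0,1],
    [-0.002,0.0044,-0.007,-0.012,-0.004,0,1],
    [-0.002,0.0044,-0.007,-0.012,-0.004,0,1],
  ],
)

```text
time: 8.8
tool_pos: [0.5582, 0.0486, 0.1761]
tool_rot: [0.001, 0.754, 0.657, 0.001]
contact_force: [-4.7, 0.1, 3.5]
gripper_width: 0.197
```

```bash
python3 - <<'E'
from h import *
s,p,R0=cur();print(s["time"],s["contact_force"].round(1),p,s["gripper_width"], delta(case(.04,0,.175),rot(0)))
# grasp point on bar in lid coords
H=case(.16,0,.115); g=p-R0[:,2]*.011
c=np.array([np.cos(CASE[2]),np.sin(CASE[2]),0]);z=np.array([0,0,1.])
r=g-H; rx,rz,ry=r@c,r[2],r-(r@c)*c-r[2]*z
print("rel",rx,rz,ry)
for th in np.linspace(.1,1.55,15):
    gx=rx*np.cos(th)+rz*np.sin(th); gz=-rx*np.sin(th)+rz*np.cos(th)
    G=H+gx*c+gz*z+ry; R=rot(-th*.5)
    print(round(th,2),delta(G+.011*R[:,2],R,p,R0)[0])
E
```

```text
8.8 [-4.7  0.1  3.5] [0.55821248 0.04861366 0.17610388] 0.19674226786933366 ([-0.0022, -0.0012, 0.0011, 0.0035, -0.0003, 0.0014], 'rows', 0.1)
rel -0.11781874222300213 0.07210381552711588 [ 0.00110852 -0.00015565  0.        ]
0.1 [0.0072, 0.0, -0.0114, 0.0036, -0.0503, 0.0013]
0.2 [0.0159, 0.0001, -0.0224, 0.0036, -0.1021, 0.0012]
0.31 [0.0256, 0.0001, -0.0324, 0.0036, -0.1539, 0.0011]
0.41 [0.0364, 0.0002, -0.0413, 0.0037, -0.2056, 0.001]
0.51 [0.0479, 0.0002, -0.049, 0.0037, -0.2574, 0.0009]
0.62 [0.0602, 0.0002, -0.0554, 0.0037, -0.3092, 0.0009]
0.72 [0.0731, 0.0003, -0.0605, 0.0037, -0.361, 0.0008]
0.82 [0.0864, 0.0003, -0.0643, 0.0038, -0.4128, 0.0007]
0.93 [0.1001, 0.0003, -0.0666, 0.0038, -0.4646, 0.0006]
1.03 [0.1139, 0.0004, -0.0674, 0.0038, -0.5164, 0.0005]
1.14 [0.1276, 0.0004, -0.0668, 0.0038, -0.5681, 0.0004]
1.24 [0.1413, 0.0004, -0.0648, 0.0039, -0.6199, 0.0003]
1.34 [0.1546, 0.0004, -0.0613, 0.0039, -0.6717, 0.0002]
1.45 [0.1675, 0.0004, -0.0565, 0.0039, -0.7235, 0.0001]
1.55 [0.1798, 0.0004, -0.0503, 0.0039, -0.7753, -0.0]
```

Request:
step_arm(
  deltas=[
    [0.0036,0,-0.0057,0.002,-0.025,0,1],
    [0.0072,0,-0.0114,0.003,-0.05,0,1],
    [0.0116,0,-0.017,0.003,-0.076,0,1],
    [0.0159,0,-0.0224,0.003,-0.102,0,1],
    [0.0256,0,-0.0324,0.003,-0.154,0,1],
    [0.0364,0,-0.0413,0.003,-0.2056,0,1],
    [0.0479,0,-0.049,0.003,-0.2574,0,1],
    [0.0479,0,-0.049,0.003,-0.2574,0,1],
    [0.0479,0,-0.049,0.003,-0.2574,0,1],
  ],
)

```text
time: 9.7
tool_pos: [0.5651, 0.0974, 0.2249]
tool_rot: [0.084, 0.748, 0.652, -0.095]
contact_force: [1.1, 1.4, -5.7]
gripper_width: 0.196
```

```bash
python3 - <<'E'
from h import *
s,p,R0=cur();print(s["time"],s["contact_force"].round(1),p,s["gripper_width"],s["joint_pos"].round(2))
snap("s5","scene",(220,100,420,320),2.7)
E
```

```text
9.7 [ 1.1  1.4 -5.7] [0.56514307 0.09744836 0.22491809] 0.1964825942130048 [ 0.16  0.    1.7  -0.24  1.51  0.32]
```

View pics/s5.png

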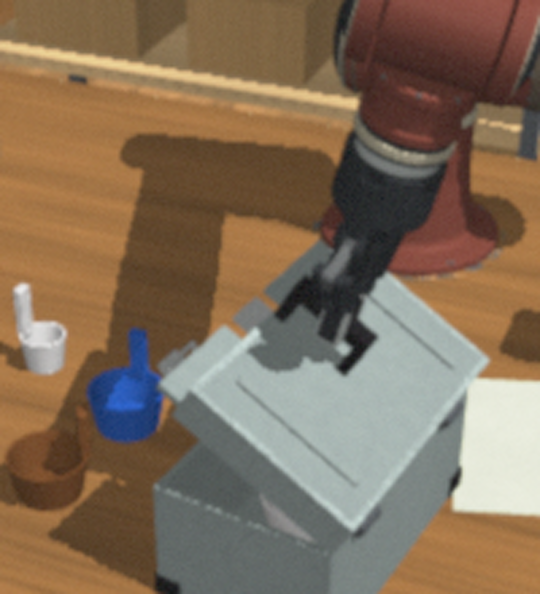

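The lid is lifting with a force of about 6 N. Continuing.

```bash
python3 - <<'E'
from h import *
s,p,R0=cur()
H=case(.16,0,.115)
c=np.array([np.cos(CASE[2]),np.sin(CASE[2]),0]);z=np.array([0,0,1.])
rx,rz,ry=-.1178,.0721,np.array([.0011,0,0])
g=p-R0[:,2]*.011-H; print("theta",np.arctan2(rz,-rx)*0+ (np.arctan2(g[2],-(g@c))-np.arctan2(rz,-rx)))
for th in np.linspace(.6,1.56,11):
    gx=rx*np.cos(th)+rz*np.sin(th); gz=-rx*np.sin(th)+rz*np.cos(th)
    G=H+gx*c+gz*z+ry; R=rot(-th*.5)
    print(round(th,2),delta(G+.011*R[:,2],R,p,R0)[0])
E
```

```text
theta 0.5195494962814495
0.6 [0.0075, -0.0001, -0.0079, 0.0024, -0.046, 0.0014]
0.7 [0.0177, -0.0001, -0.0157, 0.0024, -0.094, 0.0013]
0.79 [0.0286, -0.0, -0.0225, 0.0025, -0.142, 0.0013]
0.89 [0.0401, -0.0, -0.0282, 0.0025, -0.19, 0.0012]
0.98 [0.052, 0.0, -0.0327, 0.0025, -0.238, 0.0012]
1.08 [0.0644, 0.0, -0.0361, 0.0026, -0.286, 0.0011]
1.18 [0.077, 0.0001, -0.0382, 0.0026, -0.334, 0.001]
1.27 [0.0898, 0.0001, -0.039, 0.0026, -0.382, 0.001]
1.37 [0.1025, 0.0001, -0.0387, 0.0027, -0.43, 0.0009]
1.46 [0.1152, 0.0001, -0.037, 0.0027, -0.478, 0.0008]
1.56 [0.1276, 0.0001, -0.0342, 0.0027, -0.526, 0.0008]
```

Request:
step_arm(
  deltas=[
    [0.0075,0,-0.0079,0.001,-0.046,0.001,1],
    [0.0177,0,-0.0157,0.001,-0.094,0.001,1],
    [0.0286,0,-0.0225,0.001,-0.142,0.001,1],
    [0.0401,0,-0.0282,0.001,-0.19,0.001,1],
    [0.052,0,-0.0327,0.001,-0.238,0.001,1],
    [0.0644,0,-0.0361,0.001,-0.286,0.001,1],
    [0.077,0,-0.0382,0.001,-0.334,0.001,1],
    [0.0898,0,-0.039,0.001,-0.382,0.001,1],
    [0.1025,0,-0.0387,0.001,-0.43,0.001,1],
    [0.1152,0,-0.037,0.001,-0.478,0.001,1],
    [0.1276,0,-0.0342,0.001,-0.526,0.001,1],
    [0.1276,0,-0.0342,0.001,-0.526,0.001,1],
    [0.1276,0,-0.0342,0.001,-0.526,0.001,1],
  ],
)

```text
time: 11.05
tool_pos: [0.5836, 0.2263, 0.2249]
tool_rot: [0.25, 0.698, 0.607, -0.287]
contact_force: [2.7, -3.9, -6.5]
gripper_width: 0.196
```

```bash
python3 - <<'E'
from h import *
s,p,R0=cur();print(s["time"],s["contact_force"].round(1),p,s["gripper_width"],s["joint_pos"].round(2))
snap("s6","scene",(220,60,460,340),2.1);snap("t6","top",(200,140,400,340),3)
E
```

```text
11.05 [ 2.7 -3.9 -6.5] [0.58356346 0.22629182 0.2249098 ] 0.1963108550982688 [ 0.5   0.38  1.4  -0.63  1.84  0.61]
```

View pics/s6.png

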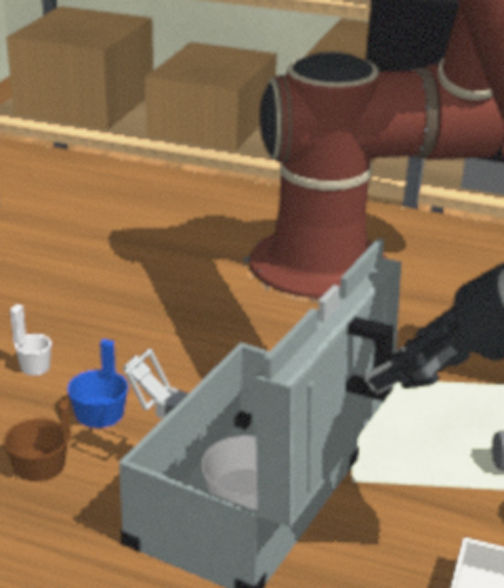

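View pics/t6.png

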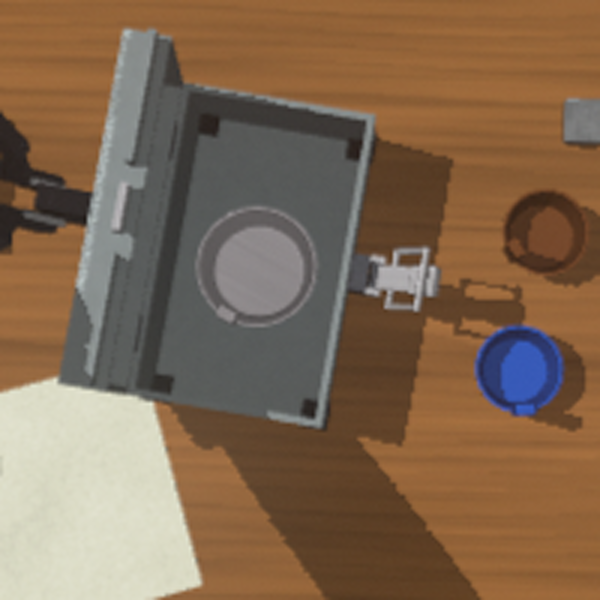

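The lid is upright, standing near theta 1.55. The large cup's rim centre is at top-crop (257,266), its strap at (228,314). I'll release, withdraw, and measure the large cup.

```bash
python3 - <<'E'
from h import *
im=cv2.imread("pics/t6.png")
cv2.imwrite("pics/t6b.png",cv2.resize(im[190:350,170:340],None,fx=3.5,fy=3.5,interpolation=cv2.INTER_CUBIC))
s,p,R0=cur();H=case(.16,0,.115);c=np.array([np.cos(CASE[2]),np.sin(CASE[2]),0])
g=p-R0[:,2]*.011-H;print("theta",np.pi+0-np.arctan2(g[2],-(g@c))*0-np.pi+np.arctan2(g[2],-(g@c))-np.arctan2(.0721,.1178))
E
```

```text
theta 1.5518226328280258
```

View pics/t6b.png

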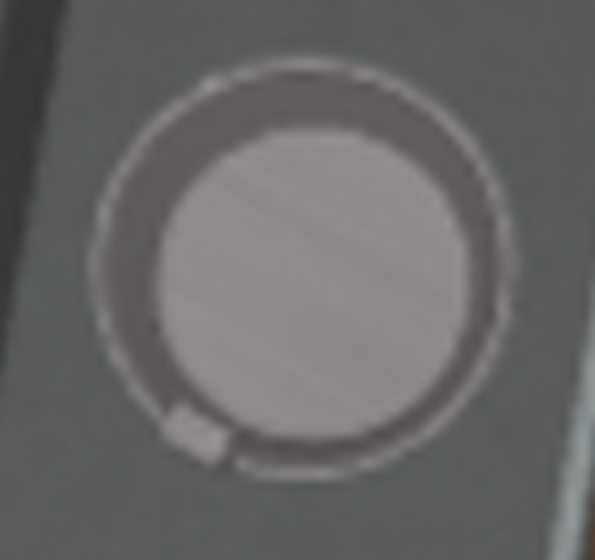

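Request:
step_arm(
  deltas=[
    [0,0,0,0,0,0,-1],
    [0,0,0,0,0,0,-1],
    [0,0,0,0,0,0,-1],
    [0,0,0,0,0,0,-1],
    [0,0,0,0,0,0,-1],
    [0,0,0,0,0,0,-1],
    [0,0,-0.03,0,0,0,-1],
    [0,0,-0.06,0,0,0,-1],
    [0,0,-0.1,0,0,0,-1],
    [0,0,-0.12,0,0,0,-1],
    [0,0,-0.12,0,0,0,-1],
    [0,0,-0.12,0,0,0,-1],
  ],
)

```text
time: 12.35
tool_pos: [0.5948, 0.3106, 0.3101]
tool_rot: [0.251, 0.698, 0.606, -0.288]
contact_force: [-0.6, -0.2, -0.8]
gripper_width: 1.001
```

```bash
python3 - <<'E'
from h import *
def w(p,z):
    q=(np.array(p)+.5)/3.5-.5+[170,190]; return ray("top",crop(q,3,(200,140)),z)
print("rim",w((304,267),.051),"floor",w((313,284),.011),"strap",w((197,433),.086))
R=case(0,0,0); 
for P in (w((304,267),.051),w((313,284),.011)):
    d=P-R;c=np.array([np.cos(CASE[2]),np.sin(CASE[2])]);print("case x,y",d[:2]@c,d[:2]@[-c[1],c[0]])
s,p,R0=cur();print(p,s["joint_pos"].round(2))
R=rot(0,np.pi/2);m=np.array([.576,-.3105,.061])
for q,a in((np.r_[p[:2]+[0,.0],.40],-20),([.58,.1,.42],0),(m+[0,0,.1],0),(m,0)): print(delta(np.array(q),rot(np.radians(a),np.pi/2)))
E
```

```text
rim [0.55909421 0.08485409 0.051     ] floor [0.55883288 0.08524097 0.011     ] strap [0.51534276 0.10652699 0.086     ]
case x,y 0.07819547493248062 0.0030076418706044103
case x,y 0.07854225500197684 0.003320229779746984
[0.59478908 0.31059236 0.31013283] [ 0.58  0.46  1.15 -0.63  2.03  0.59]
([-0.0634, 0.0001, -0.0637, -0.0746, 0.4336, -0.1192], 'rows', 3.0)
([-0.2267, 0.0147, 0.0708, -0.0537, 0.782, -0.1327], 'rows', 5.3)
([-0.3324, 0.0676, 0.5416, -0.0537, 0.782, -0.1327], 'rows', 12.8)
([-0.2619, 0.0675, 0.6124, -0.0537, 0.782, -0.1327], 'rows', 13.4)
```

Request:
step_arm(
  deltas=[
    [-0.0634,0,-0.0637,-0.02,0.14,-0.04,-1],
    [-0.0634,0,-0.0637,-0.05,0.29,-0.08,-1],
    [-0.0634,0,-0.0637,-0.0746,0.4336,-0.1192,-1],
    [-0.0634,0,-0.0637,-0.0746,0.4336,-0.1192,-1],
    [-0.2267,0.0147,0.0708,-0.0537,0.782,-0.1327,-1],
    [-0.2267,0.0147,0.0708,-0.0537,0.782,-0.1327,-1],
    [-0.2267,0.0147,0.0708,-0.0537,0.782,-0.1327,-1],
    [-0.2267,0.0147,0.0708,-0.0537,0.782,-0.1327,-1],
    [-0.2267,0.0147,0.0708,-0.0537,0.782,-0.1327,-1],
    [-0.2267,0.0147,0.0708,-0.0537,0.782,-0.1327,-1],
    [-0.3324,0.0676,0.5416,-0.0537,0.782,-0.1327,-1],
    [-0.3324,0.0676,0.5416,-0.0537,0.782,-0.1327,-1],
    [-0.3324,0.0676,0.5416,-0.0537,0.782,-0.1327,-1],
    [-0.3324,0.0676,0.5416,-0.0537,0.782,-0.1327,-1],
    [-0.3324,0.0676,0.5416,-0.0537,0.782,-0.1327,-1],
    [-0.3324,0.0676,0.5416,-0.0537,0.782,-0.1327,-1],
    [-0.3324,0.0676,0.5416,-0.0537,0.782,-0.1327,-1],
    [-0.3324,0.0676,0.5416,-0.0537,0.782,-0.1327,-1],
    [-0.3324,0.0676,0.5416,-0.0537,0.782,-0.1327,-1],
    [-0.3324,0.0676,0.5416,-0.0537,0.782,-0.1327,-1],
  ],
)

```text
time: 14.35
tool_pos: [0.575, -0.3097, 0.1561]
tool_rot: [-0.003, 0.707, 0.707, -0.001]
contact_force: [0.4, 0.4, 0.7]
gripper_width: 1.0
```

Request:
step_arm(
  deltas=[
    [0,0,0,0,0,0,-1],
    [0,0,0,0,0,0,-1],
    [0,0,0,0,0,0,-1],
  ],
)

```text
time: 14.65
tool_pos: [0.5768, -0.3085, 0.1612]
tool_rot: [-0.0, 0.706, 0.708, 0.0]
contact_force: [-0.7, 1.4, 1.2]
gripper_width: 0.996
```

```bash
python3 - <<'E'
from h import *
s,p,R0=cur();print(s["time"],p,s["joint_pos"].round(2),delta(np.array([.576,-.3105,.061]),rot(0,np.pi/2)))
snap("s7","scene");snap("t7","top",(350,170,510,290),5)
E
```

```text
14.65 [ 0.57677098 -0.30845699  0.16122337] [-0.61  0.18  1.61  0.    1.35 -0.61] ([-0.0021, -0.0008, 0.1002, -0.0002, -0.0008, 0.002], 'rows', 2.0)
```

View pics/s7.png

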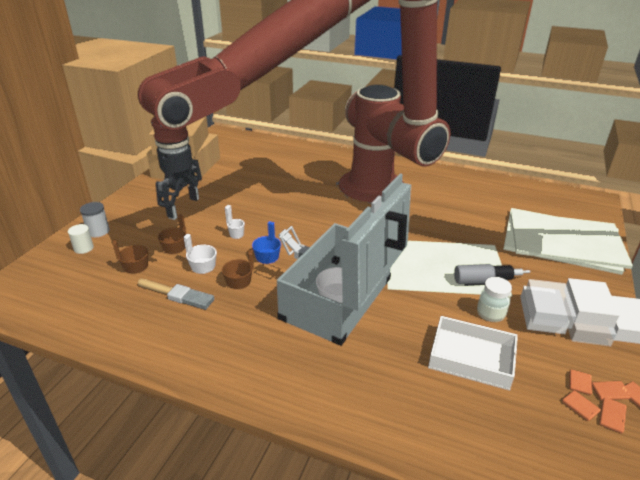

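View pics/t7.png

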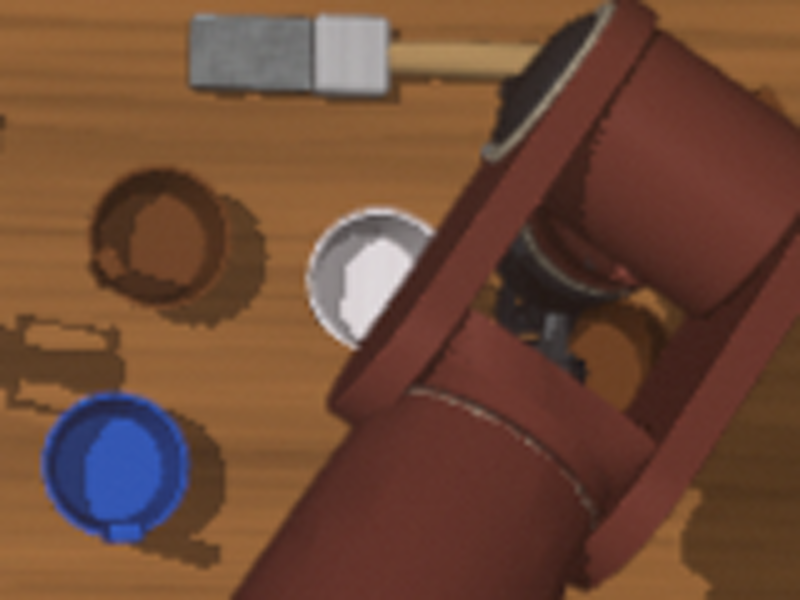

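The lid stands by itself. The brown cup at top (470,244) is near where a finger goes down, so I'll check its strap position first.

```bash
python3 - <<'E'
from h import *
a=cv2.imread("pics/top0.png"); s=cv2.imread("pics/scene0.png")
x=cv2.resize(a[180:270,430:530],None,fx=5,fy=5,interpolation=cv2.INTER_CUBIC)
y=cv2.resize(s[205:280,100:220],None,fx=5,fy=5,interpolation=cv2.INTER_CUBIC)
o=np.zeros((900,600,3),np.uint8);o[:450,:500]=x;o[450:825,:600]=y;cv2.imwrite("pics/c5.png",o[:830])
E
```

```text
(no output)
```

View pics/c5.png

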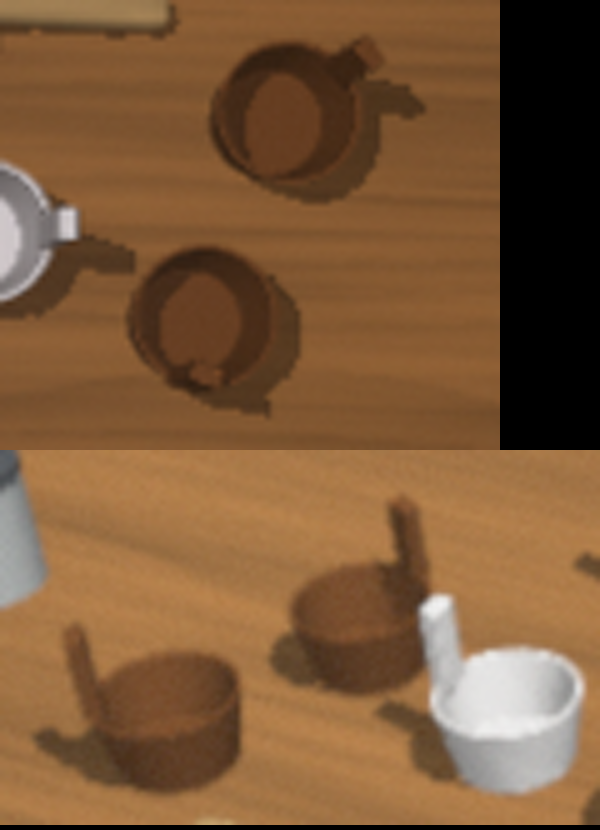

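The strap is at (471,255) in the top view, about 60 mm from the finger, so it's clear. Descend, close, lift a little.

Request:
step_arm(
  deltas=[
    [-0.002,-0.001,0.04,0,0,0.002,-1],
    [-0.002,-0.001,0.07,0,0,0.002,-1],
    [-0.002,-0.001,0.09,0,0,0.002,-1],
    [-0.002,-0.001,0.1,0,0,0.002,-1],
    [-0.002,-0.001,0.1,0,0,0.002,-1],
    [-0.002,-0.001,0.1,0,0,0.002,1],
    [-0.002,-0.001,0.1,0,0,0.002,1],
    [-0.002,-0.001,0.1,0,0,0.002,1],
    [-0.002,-0.001,0.1,0,0,0.002,1],
    [-0.002,-0.001,0.1,0,0,0.002,1],
    [-0.002,-0.001,0.1,0,0,0.002,1],
    [-0.002,-0.001,0.1,0,0,0.002,1],
    [-0.002,-0.001,0.1,0,0,0.002,1],
    [-0.002,-0.001,0.1,0,0,0.002,1],
  ],
)

```text
time: 16.15
tool_pos: [0.5754, -0.3127, 0.0622]
tool_rot: [0.001, 0.708, 0.706, 0.0]
contact_force: [-0.3, -0.3, 4.3]
gripper_width: 0.174
```

```bash
python3 - <<'E'
from h import *
s,p,R0=cur();print(s["time"],p,s["gripper_width"],s["contact_force"].round(1))
snap("s8","scene",(130,150,270,290),4)
E
```

```text
16.15 [ 0.57536883 -0.31273258  0.06217285] 0.1743167548683685 [-0.3 -0.3  4.3]
```

View pics/s8.png

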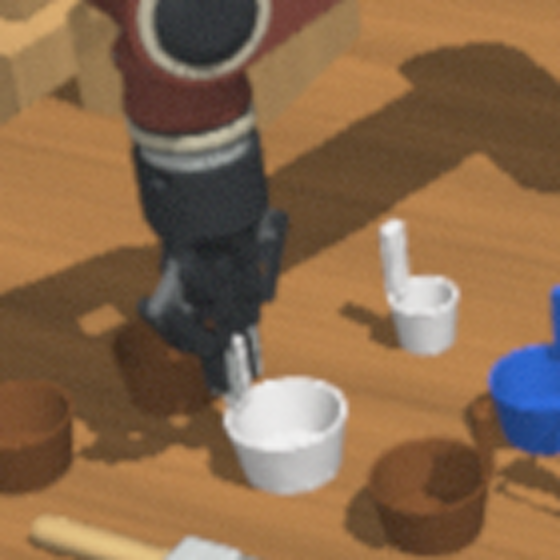

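Request:
step_arm(
  deltas=[
    [0,0,-0.02,0,0,0,1],
    [0,0,-0.05,0,0,0,1],
    [0,0,-0.09,0,0,0,1],
    [0,0,-0.13,0,0,0,1],
    [0,0,-0.17,0,0,0,1],
    [0.03,0,-0.19,0,0,0,1],
    [0.07,-0.005,-0.19,0,0,0,1],
    [0.11,-0.008,-0.19,0,0,0,1],
    [0.15,-0.01,-0.19,0,0,0,1],
    [0.19,-0.012,-0.19,0,0,0,1],
    [0.23,-0.015,-0.19,0,0,0,1],
    [0.27,-0.017,-0.19,0,0,0,1],
    [0.31,-0.0174,-0.19,0,0,0,1],
    [0.34,-0.0174,-0.19,0,0,0,1],
    [0.355,-0.0174,-0.19,0,0,0,1],
    [0.3607,-0.0174,-0.19,0,0,0,1],
    [0.3607,-0.0174,-0.19,0,0,0,1],
    [0.3607,-0.0174,-0.19,0,0,0,1],
    [0.3607,-0.0174,-0.19,0,0,0,1],
  ],
)

```text
time: 18.1
tool_pos: [0.5584, 0.0471, 0.2514]
tool_rot: [0.0, 0.709, 0.706, -0.0]
contact_force: [1.3, 0.4, -0.5]
gripper_width: 0.175
```

```bash
python3 - <<'E'
from h import *
s,p,R0=cur();print(s["time"],p,s["gripper_width"],s["contact_force"].round(1))
snap("s9","scene",(200,80,440,340),2.3);snap("t9","top",(220,150,380,290),4)
E
```

```text
18.1 [0.55844584 0.0470872  0.25140818] 0.17484695361513328 [ 1.3  0.4 -0.5]
```

View pics/s9.png

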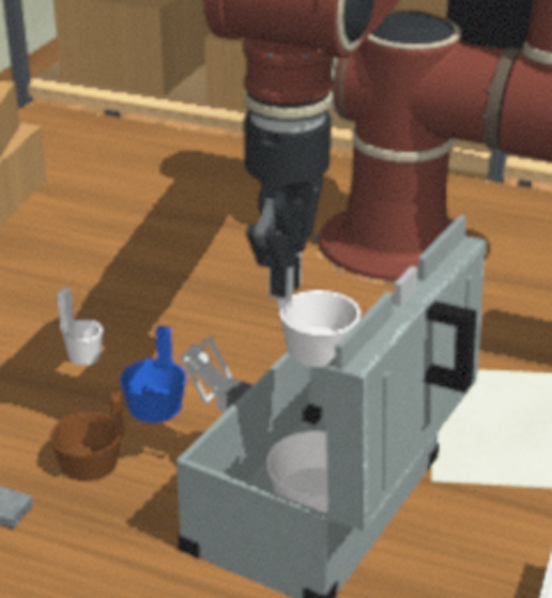

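View pics/t9.png

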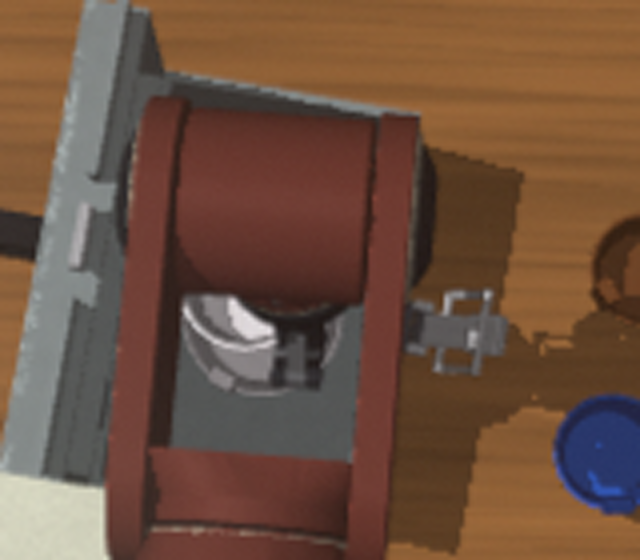

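```bash
python3 - <<'E'
from h import *
print(ray("scene",crop((320.5,314.5),2.3,(200,80)),.231))
for P in ([.559,.085,.231],): print((proj("scene",np.array(P)[None])-[200,80]+.5)*2.3)
E
```

```text
[0.56392768 0.08739239 0.231     ]
[[320.37421825 311.84386046]]
```

The carried cup is upright and its rim centre agrees with the large cup's axis within a few mm. Lowering.

Request:
step_arm(
  deltas=[
    [0,0,0.03,0,0,0,1],
    [0,0,0.06,0,0,0,1],
    [0,0,0.09,0,0,0,1],
    [0,0,0.115,0,0,0,1],
    [0,0,0.135,0,0,0,1],
    [0,0,0.15,0,0,0,1],
    [0,0,0.16,0,0,0,1],
    [0,0,0.168,0,0,0,1],
    [0,0,0.172,0,0,0,1],
    [0,0,0.172,0,0,0,1],
    [0,0,0.172,0,0,0,1],
  ],
)

```text
time: 19.3
tool_pos: [0.559, 0.0483, 0.0803]
tool_rot: [0.001, 0.708, 0.706, 0.001]
contact_force: [-0.7, -0.0, -1.1]
gripper_width: 0.177
```

```bash
python3 - <<'E'
from h import *
s,p,R0=cur();print(s["time"],p,s["gripper_width"],s["contact_force"].round(1))
snap("s10","scene",(240,120,440,340),2.7);snap("t10","top",(220,150,380,290),4)
E
```

```text
19.3 [0.5589936  0.04833379 0.08031611] 0.17703345986657432 [-0.7 -0.  -1.1]
```

View pics/s10.png

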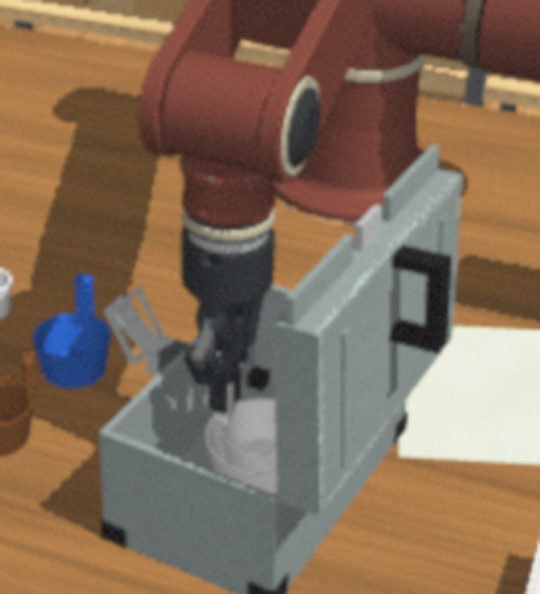

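View pics/t10.png

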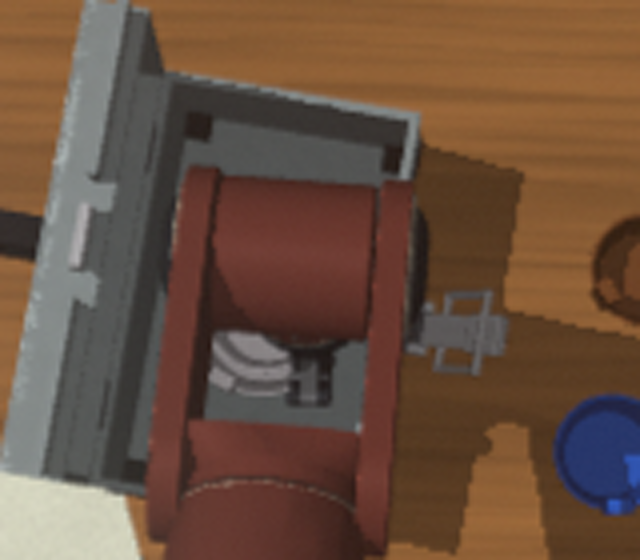

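Request:
step_arm(
  deltas=[
    [0,0,0.003,0,0,0,1],
    [0,0,0.005,0,0,0,1],
    [0,0,0.006,0,0,0,1],
    [0,0,0.006,0,0,0,1],
  ],
)

```text
time: 19.8
tool_pos: [0.5583, 0.0484, 0.0734]
tool_rot: [-0.0, 0.708, 0.706, 0.0]
contact_force: [0.1, -0.2, -2.2]
gripper_width: 0.171
```

Request:
step_arm(
  deltas=[
    [0,0,0.001,0,0,0,1],
    [0,0,0.001,0,0,0,1],
    [0,0,0.001,0,0,0,0.4],
    [0,0,0.001,0,0,0,0],
    [0,0,0.001,0,0,0,-1],
    [0,0,0.001,0,0,0,-1],
    [0,0,0.001,0,0,0,-1],
    [0,0,-0.01,0,0,0,-1],
    [0,0,-0.03,0,0,0,-1],
    [0,0,-0.06,0,0,0,-1],
    [0,0,-0.1,0,0,0,-1],
    [0,0,-0.15,0,0,0,-1],
    [-0.03,0,-0.19,0,0,0,-1],
    [-0.08,0,-0.19,0,0,0,-1],
    [-0.12,0,-0.19,0,0,0,-1],
    [-0.16,0,-0.19,0,0,0,-1],
    [-0.2,0,-0.19,0,0,0,-1],
    [-0.2,0,-0.19,0,0,0,-1],
    [-0.2,0,-0.19,0,0,0,-1],
  ],
)

```text
time: 21.7
tool_pos: [0.5578, -0.1522, 0.2641]
tool_rot: [0.0, 0.709, 0.706, 0.0]
contact_force: [-1.2, -0.1, 0.1]
gripper_width: 1.005
```

```bash
python3 - <<'E'
from h import *
s,p,R0=cur();print(s["time"],p,s["gripper_width"],s["contact_force"].round(1))
snap("s11","scene",(240,160,440,340),3);snap("t11","top",(230,170,350,290),5)
E
```

```text
21.7 [ 0.55779274 -0.15224446  0.2641228 ] 1.0053190490624881 [-1.2 -0.1  0.1]
```

View pics/s11.png

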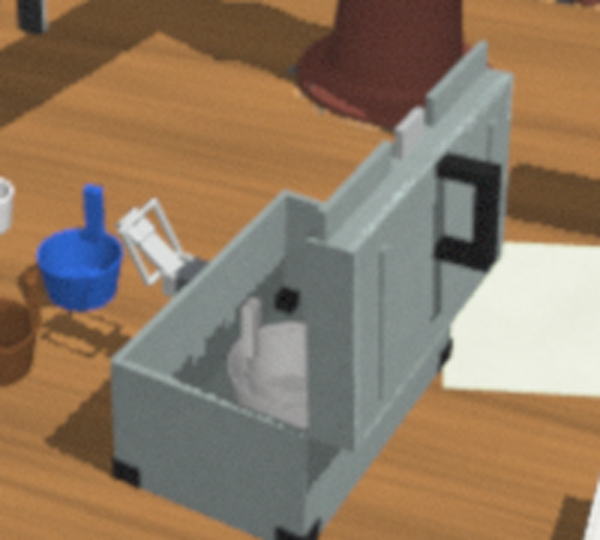

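View pics/t11.png

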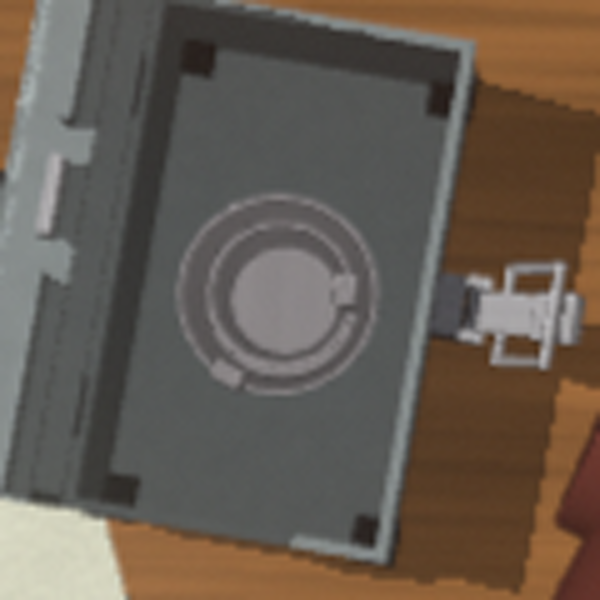

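The middle cup is seated in the large one: rim centre at crop (283,299), strap at (345,288). Measuring its axis, then heading to the small cup.

```bash
python3 - <<'E'
from h import *
f=lambda p,z: ray("top",crop(p,5,(230,170)),z)
print("mid rim",f((283,299),.053),"floor",f((285,301),.016),"strap",f((345,288),.098),"large rim",f((277,294),.051))
R=rot(0,np.pi/2)
for q in([.4155,-.287,.16],[.4155,-.287,.0615]): print(delta(np.array(q),R))
print(cur()[0]["joint_pos"].round(2))
E
```

```text
mid rim [0.55616507 0.08197963 0.053     ] floor [0.5587333  0.08339755 0.016     ] strap [0.55810905 0.04841877 0.098     ] large rim [0.55884943 0.08527374 0.051     ]
([-0.1364, -0.1423, 0.1038, 0.0008, -0.0003, -0.0016], 'rows', 4.5)
([-0.1364, -0.1424, 0.2023, 0.0008, -0.0003, -0.0016], 'rows', 5.6)
[-0.39 -0.07  1.7   0.    1.52 -0.39]
```

Request:
step_arm(
  deltas=[
    [-0.1364,-0.1423,0.1038,0,0,0,-1],
    [-0.1364,-0.1423,0.1038,0,0,0,-1],
    [-0.1364,-0.1423,0.1038,0,0,0,-1],
    [-0.1364,-0.1423,0.1038,0,0,0,-1],
    [-0.1364,-0.1423,0.1038,0,0,0,-1],
    [-0.1364,-0.1423,0.1038,0,0,0,-1],
    [-0.1364,-0.1423,0.1038,0,0,0,-1],
    [-0.1364,-0.1423,0.1038,0,0,0,-1],
  ],
)

```text
time: 22.6
tool_pos: [0.4168, -0.2871, 0.1609]
tool_rot: [0.001, 0.707, 0.707, 0.0]
contact_force: [0.3, 0.6, 0.1]
gripper_width: 1.001
```

```bash
python3 - <<'E'
from h import *
print(cur()[1],delta(np.array([.4155,-.287,.0615]),rot(0,np.pi/2)))
snap("s12","scene",(160,140,320,280),4.2)
E
```

```text
[ 0.41676382 -0.2870537   0.1609368 ] ([0.0002, -0.0015, 0.0994, 0.0022, 0.001, -0.0002], 'rows', 2.0)
```

View pics/s12.png

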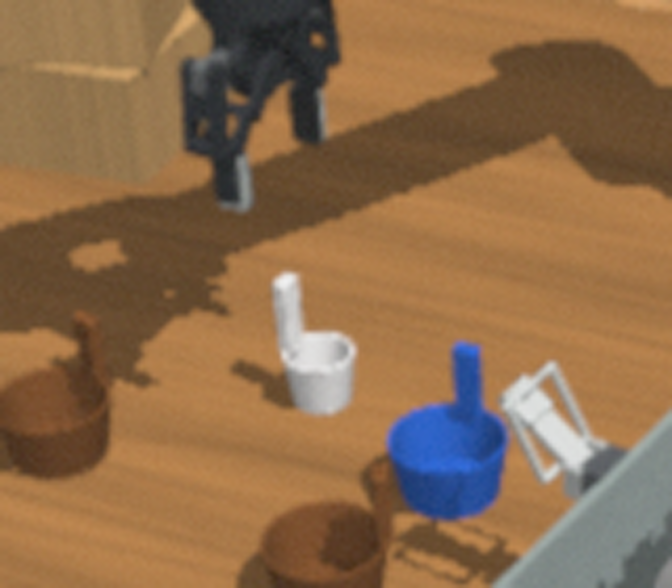

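Request:
step_arm(
  deltas=[
    [0,-0.001,0.04,0,0,0,-1],
    [0,-0.001,0.07,0,0,0,-1],
    [0,-0.001,0.09,0,0,0,-1],
    [0,-0.001,0.0995,0,0,0,-1],
    [0,-0.001,0.0995,0,0,0,-1],
    [0,-0.001,0.0995,0,0,0,1],
    [0,-0.001,0.0995,0,0,0,1],
    [0,-0.001,0.0995,0,0,0,1],
    [0,-0.001,0.0995,0,0,0,1],
    [0,-0.001,0.0995,0,0,0,1],
    [0,-0.001,0.0995,0,0,0,1],
    [0,-0.001,0.0995,0,0,0,1],
    [0,-0.001,0.0995,0,0,0,1],
    [0,-0.001,0.0995,0,0,0,1],
  ],
)

```text
time: 24.05
tool_pos: [0.4145, -0.2881, 0.0607]
tool_rot: [0.0, 0.708, 0.706, 0.0]
contact_force: [-0.6, 0.1, 5.8]
gripper_width: 0.177
```

```bash
python3 - <<'E'
from h import *
s,p,_=cur();print(s["time"],p,s["gripper_width"])
snap("s13","scene",(160,140,320,280),4.2)
snap("t13","top",(390,240,470,320),7)
E
```

```text
24.05 [ 0.41451437 -0.28810412  0.06065028] 0.17697937747240983
```

View pics/s13.png

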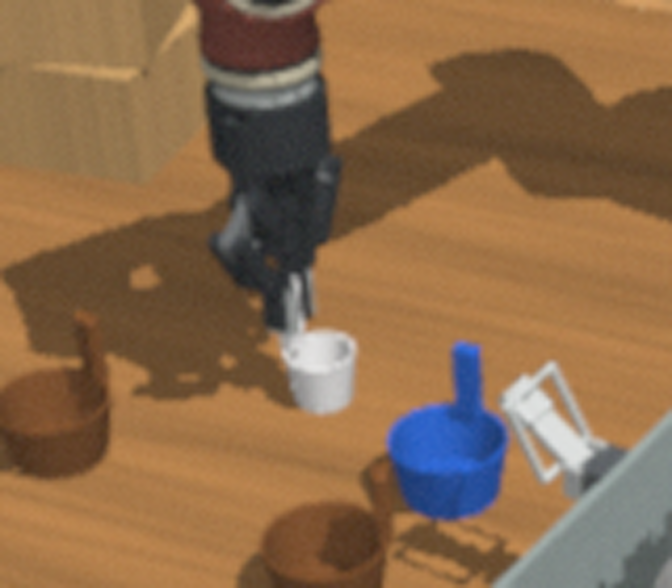

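View pics/t13.png

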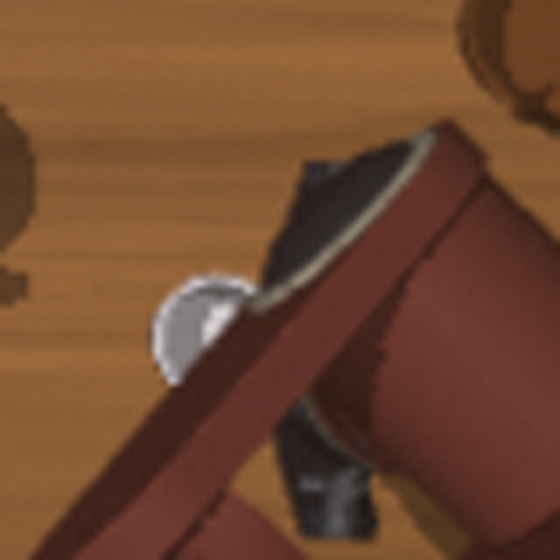

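Request:
step_arm(
  deltas=[
    [0,0,-0.02,0,0,0,1],
    [0,0,-0.05,0,0,0,1],
    [0,0,-0.09,0,0,0,1],
    [0,0,-0.13,0,0,-0.14,1],
    [0,0,-0.17,0,0,-0.28,1],
    [0.03,0.01,-0.2,0,0,-0.42,1],
    [0.06,0.02,-0.2,0,0,-0.56,1],
    [0.09,0.03,-0.2,0,0,-0.7,1],
    [0.12,0.045,-0.2,0,0,-0.84,1],
    [0.15,0.06,-0.2,0,0,-0.98,1],
    [0.18,0.075,-0.2,0,0,-1.12,1],
    [0.21,0.09,-0.2,0,0,-1.26,1],
    [0.24,0.105,-0.2,0,0,-1.4,1],
    [0.27,0.12,-0.2,0,0,-1.54,1],
    [0.3,0.13,-0.2,0,0,-1.68,1],
    [0.32,0.14,-0.2,0,0,-1.82,1],
    [0.34,0.15,-0.2,0,0,-1.96,1],
    [0.36,0.155,-0.2,0,0,-2.1,1],
    [0.375,0.1585,-0.2,0,0,-2.24,1],
    [0.386,0.1585,-0.2,0,0,-2.356,1],
  ],
)

```text
time: 26.15
tool_pos: [0.5734, 0.0991, 0.2587]
tool_rot: [-0.001, -0.384, 0.923, 0.001]
contact_force: [-0.1, 0.1, -0.6]
gripper_width: 0.175
```

Request:
step_arm(
  deltas=[
    [0,0,0,0,0,0,1],
    [0,0,0,0,0,0,1],
    [0,0,0,0,0,0,1],
  ],
)

```text
time: 26.45
tool_pos: [0.5734, 0.0974, 0.2597]
tool_rot: [-0.0, -0.381, 0.925, 0.0]
contact_force: [0.2, -0.6, -0.6]
gripper_width: 0.173
```

```bash
python3 - <<'E'
from h import *
s,p,R0=cur();print(s["time"],p,s["gripper_width"],s["joint_pos"].round(2),R0.round(3))
print("axis est",p+.0215*R0[:,0],delta(np.array([.573,.098,.0785]),rot(0,np.radians(225))))
snap("s14","scene",(240,100,440,320),2.7)
snap("t14","top",(230,160,370,290),5)
E
```

```text
26.45 [0.57344396 0.09736574 0.25969392] 0.1725867775717411 [ 0.04 -0.06  1.69 -0.    1.51 -2.31] [[-0.71  -0.704 -0.   ]
 [-0.704  0.71  -0.   ]
 [ 0.     0.    -1.   ]]
axis est [0.55816995 0.0822345  0.25969996] ([-0.0002, 0.0007, 0.1812, 0.0002, -0.0003, -0.0047], 'rows', 3.6)
```

View pics/s14.png

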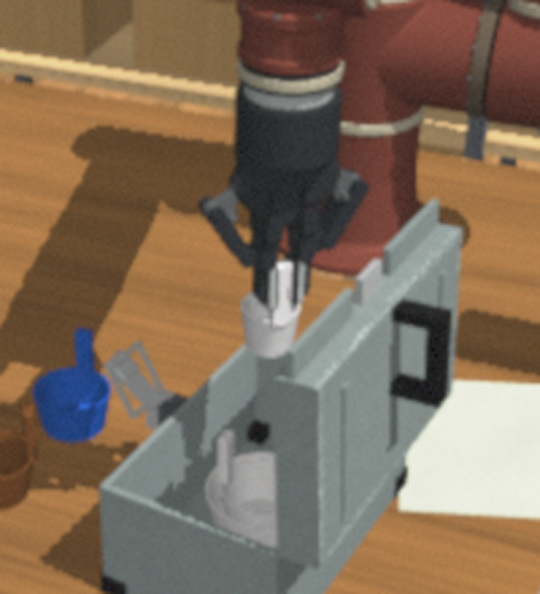

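View pics/t14.png

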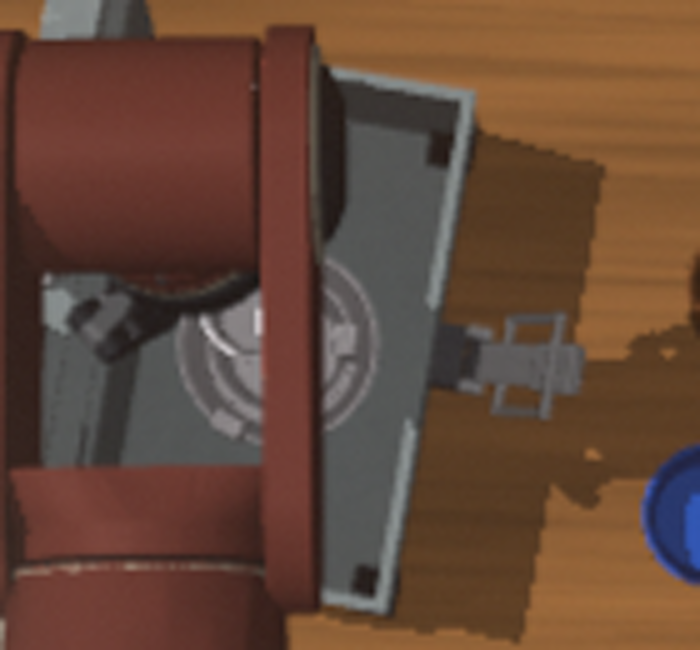

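```bash
python3 - <<'E'
from h import *
for z in(.35,.40): print(z,"t10 left cap",ray("top",crop((165,280),4,(220,150)),z),"right",ray("top",crop((428,270),4,(220,150)),z))
# lid inner edge seen in t11: lid rows
for pt in((.16,0,.115),(.16,0,.275),(.169,0,.297)): print(pt,case(*pt))
E
```

```text
0.35 t10 left cap [0.54556745 0.11322739 0.35      ] right [ 0.55424346 -0.01831121  0.35      ]
0.4 t10 left cap [0.53984896 0.10742738 0.4       ] right [ 0.54811653 -0.01791884  0.4       ]
(0.16, 0, 0.115) [0.5734471  0.16544578 0.115     ]
(0.16, 0, 0.275) [0.5734471  0.16544578 0.275     ]
(0.169, 0, 0.297) [0.5746985  0.17435836 0.297     ]
```

Wrist clearance to the lid would be only about 10 mm, so I'll turn the strap direction 30° back for more room before lowering.

Request:
step_arm(
  deltas=[
    [0.001,-0.003,0,0,0,0.13,1],
    [0.002,-0.006,0,0,0,0.26,1],
    [0.0024,-0.01,0,0,0,0.39,1],
    [0.0024,-0.01,0,0,0,0.52,1],
    [0.0024,-0.01,0,0,0,0.52,1],
    [0.0024,-0.01,0.03,0,0,0.52,1],
    [0.0024,-0.01,0.06,0,0,0.52,1],
    [0.0024,-0.01,0.08,0,0,0.52,1],
    [0.0024,-0.01,0.1,0,0,0.52,1],
    [0.0024,-0.01,0.1,0,0,0.52,1],
    [0.0024,-0.01,0.1,0,0,0.52,1],
  ],
)

```text
time: 27.65
tool_pos: [0.579, 0.0889, 0.1604]
tool_rot: [0.0, -0.132, 0.991, 0.0]
contact_force: [-0.4, 0.1, 0.8]
gripper_width: 0.173
```

```bash
python3 - <<'E'
from h import *
s,p,R0=cur();print(s["time"],p,s["contact_force"].round(1))
print("axis est",p+.0215*R0[:,0],delta(np.array([.5788,.0886,.0785]),rot(0,np.radians(195))))
snap("s15","scene",(240,100,440,320),2.7)
snap("t15","top",(230,160,370,290),5)
E
```

```text
27.65 [0.57900976 0.08893361 0.16039607] [-0.4  0.1  0.8]
axis est [0.55825455 0.08332367 0.16039546] ([0.0003, -0.0003, 0.0819, 0.0001, 0.0, 0.0022], 'rows', 1.6)
```

View pics/s15.png

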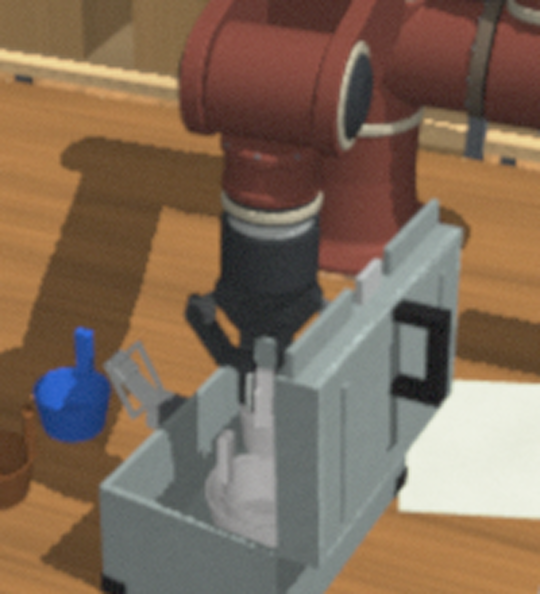

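View pics/t15.png

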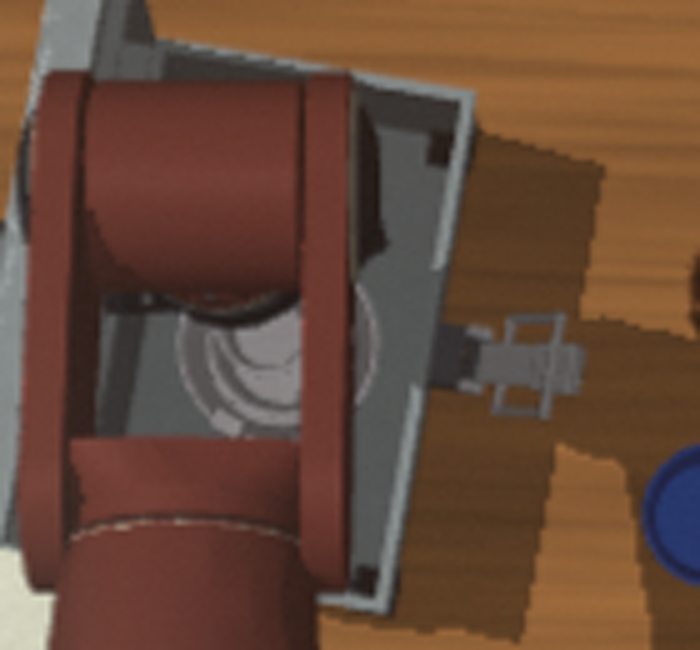

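Request:
step_arm(
  deltas=[
    [0,0,0.02,0,0,0,1],
    [0,0,0.04,0,0,0,1],
    [0,0,0.055,0,0,0,1],
    [0,0,0.065,0,0,0,1],
    [0,0,0.072,0,0,0,1],
    [0,0,0.074,0,0,0,1],
    [0,0,0.074,0,0,0,1],
  ],
)

```text
time: 28.45
tool_pos: [0.5793, 0.0891, 0.0865]
tool_rot: [0.0, -0.131, 0.991, 0.0]
contact_force: [-0.3, -0.1, 0.1]
gripper_width: 0.179
```

```bash
python3 - <<'E'
from h import *
s,p,R0=cur();print(s["time"],p,s["contact_force"].round(1))
snap("s16","scene",(260,120,420,300),3.3)
snap("t16","top",(230,160,370,290),5)
E
```

```text
28.45 [0.5793193  0.08911344 0.08647543] [-0.3 -0.1  0.1]
```

View pics/s16.png

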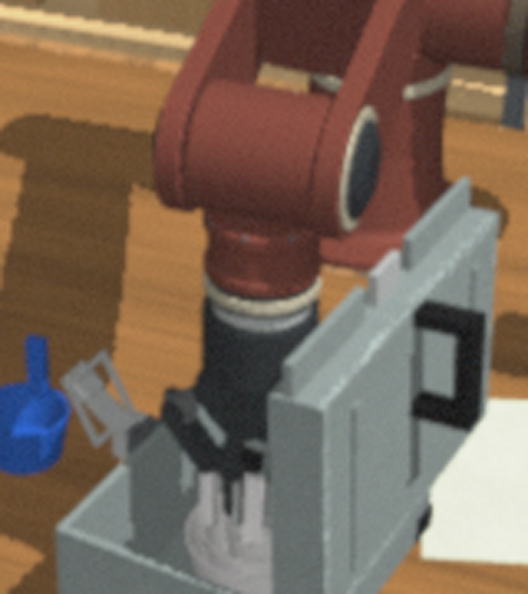

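View pics/t16.png

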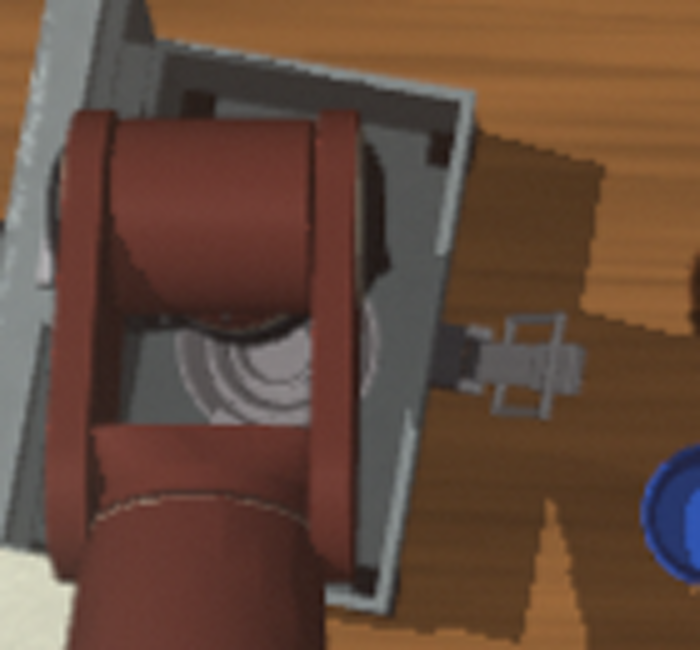

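Request:
step_arm(
  deltas=[
    [0,0,0.004,0,0,0,1],
    [0,0,0.007,0,0,0,1],
    [0,0,0.009,0,0,0,1],
    [0,0,0.009,0,0,0,1],
  ],
)

```text
time: 28.95
tool_pos: [0.5789, 0.0891, 0.077]
tool_rot: [0.0, -0.131, 0.991, 0.0]
contact_force: [-0.4, -0.8, -0.8]
gripper_width: 0.176
```

Request:
step_arm(
  deltas=[
    [0,0,0.001,0,0,0,1],
    [0,0,0.001,0,0,0,1],
    [0,0,0.001,0,0,0,0.5],
    [0,0,0.001,0,0,0,0.4],
    [0,0,0.001,0,0,0,0.3],
    [0,0,0.001,0,0,0,0.3],
    [0,0,0.001,0,0,0,0.3],
  ],
)

```text
time: 29.65
tool_pos: [0.579, 0.0891, 0.0761]
tool_rot: [0.0, -0.131, 0.991, 0.0]
contact_force: [0.2, -0.2, -0.5]
gripper_width: 0.351
```

Released with 30 mm opening. Rising straight up and moving clear of the case (towards the robot's right, high).

Request:
step_arm(
  deltas=[
    [0,0,-0.01,0,0,0,0.3],
    [0,0,-0.03,0,0,0,0.3],
    [0,0,-0.06,0,0,0,0.3],
    [0,0,-0.1,0,0,0,0.3],
    [0,0,-0.15,0,0,0,0.3],
    [0,0,-0.2,0,0,0,0.3],
    [0,0,-0.22,0,0,0,0.3],
    [0.01,-0.05,-0.22,0,0,0,0.3],
    [0.02,-0.1,-0.22,0,0,0,0.3],
    [0.03,-0.15,-0.22,0,0,0,0.3],
    [0.04,-0.2,-0.22,0,0,0,0.3],
    [0.06,-0.25,-0.22,0,0,0,0.3],
    [0.08,-0.3,-0.22,0,0,0,0.3],
    [0.08,-0.3,-0.22,0,0,0,0.3],
    [0.08,-0.3,-0.22,0,0,0,0.3],
  ],
)

```text
time: 31.15
tool_pos: [0.5793, -0.2231, 0.2967]
tool_rot: [0.0, -0.129, 0.992, 0.0]
contact_force: [-0.3, 0.0, -0.2]
gripper_width: 0.35
```

```bash
python3 - <<'E'
from h import *
s,p,R0=cur();print(s["time"],p,s["contact_force"].round(1))
snap("s17","scene")
snap("t17","top",(230,160,350,280),5)
E
```

```text
31.15 [ 0.5792904  -0.22306637  0.29665869] [-0.3  0.  -0.2]
```

View pics/s17.png

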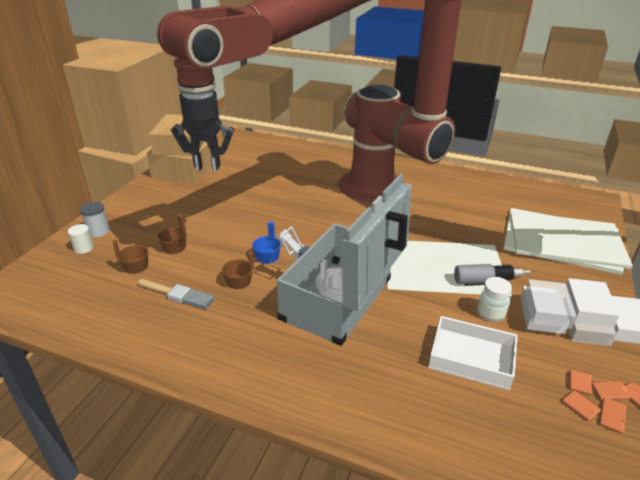

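View pics/t17.png

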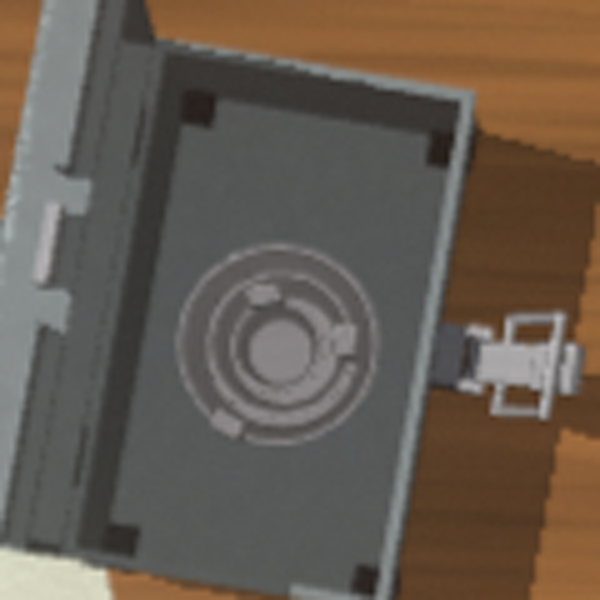

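The three cups are nested concentrically at crop (278,347), upright with straps free. The lid stands and the latch is open. I'm handing in.

```bash
python3 - <<'E'
from plant import manip
print(manip.job_done())
E
```

```text
the job is handed in; nothing more can be done
None
```

The job is done and handed in at about 31 s of the 72 s allowed. I flipped the latch fully open and raised the lid to about 1.55 rad, where it stands by itself. I then set the middle cup into the large one and the small cup into the middle one, released everything and moved the arm clear.

- **Cups:** The last pictures show all three nested concentrically and upright, with their straps apart. I judged "sitting on the floor" from the release heights and these pictures, because the contact force was too small to confirm it.
- **Robot:** The last force reading was about 0 N, and no reading I took went above roughly 12 N.
- **Other things:** In the last scene picture the other items on the desk, including the blue and brown cups, look to be where they started.
- **Open point:** The latch tab showed about 4 px (roughly 9 mm) farther out than I predicted for fully open. The pictures still show the loop clear, and the lid came up freely.

No check failed.

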